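Weigh down the pressing boards with tapered iron weights

ROBOT

A 6-joint arm with a two-finger parallel gripper is mounted at the origin on the work surface. World frame = base frame: x ahead of the robot, y to its left, z up, the work surface at z = 0. Lengths are in m, angles in degrees, forces in N, time in s.
With the tool pointing down it reaches from about 0.375 to 0.975 m from the base axis. Payload 3.8 kg.
Tool frame: the origin (TCP) lies on the centre line of the jaws, within the pads' length; the fingertips stand 14 mm ahead of it and the grasp point (between the pads) lies 5 mm behind it (env.tcp_to_tips is the z of the fingertips in the tool frame, in m); z points along the fingers, y is the direction in which the jaws open and shut (so a half turn about z gives the same grasp; the last joint's range is limited). The gripper opens to 88 mm and grips with 3 to 60 N. Pads are 18 mm wide; open, the fingers measure 123 mm over their backs; the gripper's body (75 mm by 187 mm) begins 45 mm behind the grasp point.
Start: joints at [64.292, 15.12, 91.902, -0, 72.978, -2.114], TCP at [0.27, 0.619, 0.253] pointing down, gripper open.
Joint ranges: [-150.88, 150.88], [-54.13, 125.18], [17.81, 147.31], [-75.09, 255.09], [0, 152.58], [-146.25, 146.25]. Speed limits (degrees/s): [147.25, 147.25, 180, 180, 180, 180].

INTERFACE

Orientations are given as a 3x3 rotation matrix whose columns are the frame's x, y, z axes.
In Python, from station import env gives the robot as it stands.
- The arm moves only by the tool apply_moves, never from a script. Its argument "series" is one flat list of numbers, 7 for each row, row after row: the turn, a rotation vector about the world's x, y, z in degrees, then the shift along the world's x, y, z in cm, then the gripper command: -1 is shut, 1 is fully open, values between are in proportion. A call has 1 to 5 rows; each row is the pose to reach, as a shift and turn from the pose commanded when the call began; what a row does not reach only later rows make up. A row lasts 1/10 s, in which the tool goes at most 50 mm and 8.59 degrees, less where a joint would pass 70% of its speed; a pose out of reach is approached as far as the arm can. A call with a gripper value outside its range is refused whole. The fingers move at their own pace and stop on an object; the grip force is fixed at half the most. Time passes only in rows, so rows that repeat a pose let the fingers close. It gives the time, the measured TCP pose, the force and the opening at its end, in the units of the state.
- env.state(): the state, without advancing time (a new reading comes with each control period).
- env.camera(name): name is "scene" or "top"; returns (picture, depth): 480x640x3 uint8, red, green, blue; 480x640 float32, m along the optical axis (not along the pixel's ray), 0 where there is no reading.
- env.camera_info(name): a dict with "K" (3x3 intrinsics, pixels), "world_from_camera" (4x4, takes a point from camera to world coordinates). Camera axes: x right, y down, z forward; pixel columns grow to the right and rows downward; lengths in m; the calibration is good to about 2 mm. A picture is of the moment at which its call begins. camera_info takes no time and is no camera call.
- env.job_done(): hands the job in, once; it reports no verdict.
Trained networks look in the newest picture that a camera, given by its name, has taken for a name from the list of things; names that differ only in an ending like _2 or _b are one class to them, and where a whole thing is asked for, a point or a joint stands for the part that bears it (a point fixed in the world has none). Each returns a list of dicts, best first, with "score" (0 to 1); they miss things now and then, are a little off and sometimes report something else, mostly with a low value. They report only what shows in the picture. A call takes as long as a camera call. They do not tell look-alikes from the thing itself.
- env.spot_in(camera, query): "box" ([left, top, width, height] in pixels, round what is visible of it).
The state is a dict: "clock": time; "q": joint angles; "joint_velocities": joint speeds; "effort": joint torques, N m; "tool_pos": TCP position; "orientation": TCP orientation; "force": force on the tool from outside, world axes, zero at the start; "ft_torque": the same for the moment, N m; "opening": opening from 0.0 (shut) to 1.0 (fully open).
Only numpy, scipy, OpenCV 4.12 (cv2) and the standard library are available. Lean on these libraries where they do the work, as an engineer would, in place of code of your own. Each camera call takes 0.05 s, during which the arm holds its last target.

TASK

Build a flat pile of weights on the pressing boards. Lay the standing weight upside down (its longer face up) on the boards, in line with the weight already there and with its sloping end close against that one's sloping end, so that the two make one level layer with hardly a gap; then lay the long weight, longer face down, crosswise and centred over the seam on top, resting level on both. Leave the first weight where it is and do not disturb the other things on the bench.

Things in the scene. Friction and masses are not known exactly. Their poses are not given: they have to be found in the camera images.
- board: pair of plywood pressing boards lying flat with the work between them, fixed to the bench, 150 mm (own x) by 260 mm (own y) by 24 mm thick in all; origin at the centre of the underside, so the upper surface is 24 mm above it; z up. Bench equipment up to 0.26 m tall stands beyond 0.63 m to the left and right and beyond x = 0.82 m
- first_weight: iron weight lying on the boards, longer face down: 36 mm wide bar (y -18 to 18), parallel sides, 30 high. Longer face (z = -15) spans x -55 to 55 mm, shorter face (z = +15) x -55 to 25. Square end at x = -55; the other slopes about 48 deg from the short face to a 3 mm blunt nose, pointing to the boards' +y. Origin: middle of the 110 x 36 x 30 envelope. About 0.65 kg. Seam of the finished top: x = 27
- standing_weight: second weight: shape, size, mass, origin and axes as the first (x to sloping end, z from longer to shorter face). Starts standing free on the bench on its square end, 110 mm tall, longer face towards the robot within about 50 deg. Ends with z down, x opposite to the first one's x; with slopes touching, its origin is then at x = 80 mm in the first weight's frame. Centre of mass at x = -6
- long_weight: long weight: dark iron bar lying on the bench, longer face down, about 0.8 kg, 36 mm wide (own y), 30 high (own z, -15 to 15). Longer face (z = -15) 130 mm, shorter face (z = +15) 100 mm along its own x, both ends sloping alike; origin at the middle of the 130 x 36 x 30 mm envelope
- spool: wooden thread spool, 52 mm across, 50 mm high, standing; a bystander, origin at the centre of its underside
- jar: closed amber glass jar, 64 mm across, 75 mm high, standing; a bystander, origin at the centre of its underside
- mallet: wooden mallet lying down, about 230 mm long, its round head 54 mm thick and 90 mm wide at the +x end of its own x axis; a bystander, origin at the centre of its underside
- rivet_tray: open wooden tray, 110 x 160 x 32 mm high (own x, y, z); a bystander, origin at the centre of its underside
- creaser: small edge creaser with a dark wooden handle, lying, about 155 mm long (own x), 16 mm high; a bystander, origin at the centre of its underside
- wax_block: block of hard wax, 50 x 70 x 28 mm high (own x, y, z); a bystander, origin at the centre of its underside
Not all that is in view belongs to the job. What is shaped like the first_weight but orange or yellow is not meant.

How it is judged:
By the outcome, as a careful person would: the job done as asked, in the order asked, and still so for the second after the job is handed in, with the robot touching nothing.
It also fails if it takes over 67 s, if anything falls off the work surface, if the arm or the gripper's body presses on something with over 40 N, if the wrist force passes 120 N, or if a joint passes its speed limit or range.

## Working session

There is one attempt and no reset: what is moved stays moved. The work goes in short steps, Python scripts to look and compute and a tool call to move; the robot and the scene stay as the last step left them, time stands still between calls to the robot, and variables do not carry over. Pictures are saved under pics/ and viewed, and the job is handed in when it is done.

Besides the shell and the picture viewer there is one more tool, called as name(argument=value, ...), one argument or row to a line, values as JSON. apply_moves: Moves the arm, as the interface text tells. Its arguments: {"type":"object","properties":{"series":{"type":"array"}},"required":["series"]}

```bash
ls; mkdir -p pics; python3 - <<'E'
from station import env
import cv2,numpy as np
print(env.state())
for n in ("scene","top"):
    im,d=env.camera(n); cv2.imwrite(f"pics/{n}0.png",im[:,:,::-1]); np.save(f"pics/{n}0.npy",d)
    print(n,env.camera_info(n))
    for q in ("board","first_weight","standing_weight","long_weight"):
        print(q,[(r['box'],round(r['score'],2)) for r in env.spot_in(n,q)])
E
```

```text
pics
{'clock': 0.0, 'q': array([ 6.42914143e+01,  1.51693653e+01,  9.19801580e+01,  1.01125705e-03,
        7.29760207e+01, -2.11432937e+00]), 'joint_velocities': array([ 0.01604259, -0.04730459,  0.15127596,  0.02950502, -0.03045901,
        0.05851943]), 'effort': array([-7.01600547e-04, -5.02091146e+01, -3.56886792e+01,  7.28399609e-02,
        2.89584853e-02, -1.46953712e-04]), 'tool_pos': array([0.26988277, 0.61797319, 0.25139585]), 'orientation': array([[-9.16400736e-01,  4.00260864e-01, -9.65715448e-04],
       [ 4.00262017e-01,  9.16398630e-01, -1.96693508e-03],
       [ 9.76931799e-05, -2.18903997e-03, -9.99997599e-01]]), 'force': array([-0.36221482, -0.65185997,  0.47632408]), 'ft_torque': array([-0.00839928, -0.02431664,  0.00239968]), 'opening': 1.0007318620476229}
scene {'K': array([[610.33430922,   0.        , 323.3257357 ],
       [  0.        , 610.33430922, 241.97385585],
       [  0.        ,   0.        ,   1.        ]]), 'world_from_camera': array([[ 1.80375191e-03,  6.75660369e-01, -7.37210833e-01,
         1.90699478e+00],
       [ 9.99791613e-01, -1.62090802e-0
[... 346 characters left out ...]
  0.        , 586.66481293, 234.65873246],
       [  0.        ,   0.        ,   1.        ]]), 'world_from_camera': array([[ 0.02431003, -0.98904946,  0.14556851,  0.31300798],
       [-0.99960667, -0.02608531, -0.01029887, -0.01444413],
       [ 0.01398329, -0.14526089, -0.98929457,  1.73403837],
       [ 0.        ,  0.        ,  0.        ,  1.        ]])}
board [([245.0, 219.0, 88.6, 54.8], 0.74)]
first_weight [([280.8, 237.2, 39.0, 15.0], 0.96), ([376.9, 297.9, 22.9, 41.4], 0.76), ([177.0, 315.2, 38.8, 15.8], 0.7), ([356.0, 211.6, 15.0, 37.1], 0.66)]
standing_weight [([401.9, 257.5, 20.7, 15.7], 0.73), ([384.0, 166.5, 17.8, 26.8], 0.67)]
long_weight [([190.3, 223.3, 26.3, 47.4], 0.73)]
```

View pics/scene0.png

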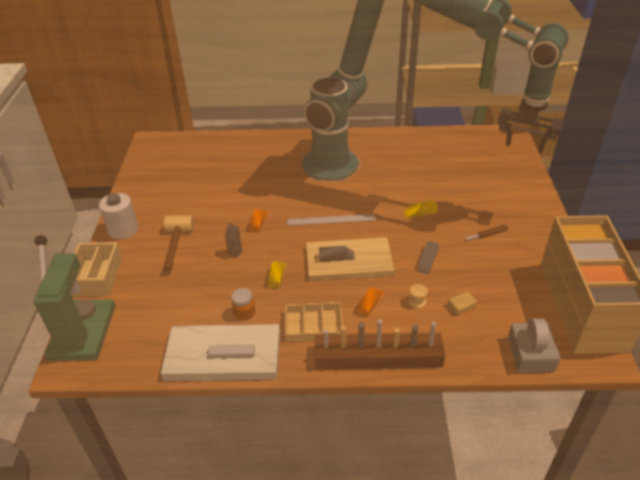

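View pics/top0.png

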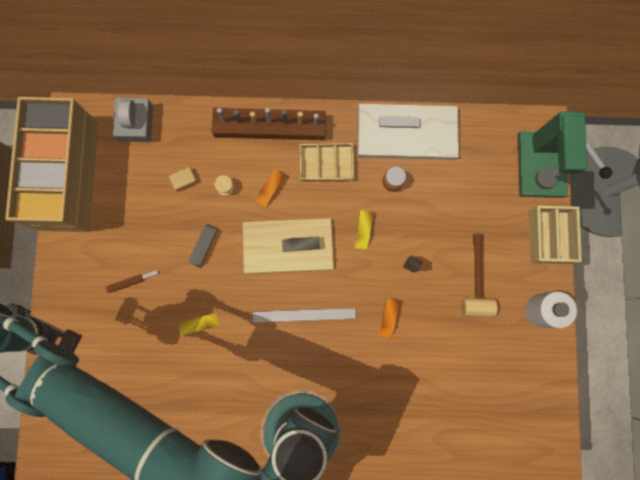

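```bash
python3 - <<'E'
import cv2,numpy as np
t=cv2.imread("pics/top0.png");s=cv2.imread("pics/scene0.png")
a=cv2.resize(t[210:285,180:340],None,fx=5,fy=5,interpolation=cv2.INTER_CUBIC)
b=cv2.resize(t[245:285,390:435],None,fx=8,fy=8,interpolation=cv2.INTER_CUBIC)
c=cv2.resize(s[215:290,215:450],None,fx=3.4,fy=3.4,interpolation=cv2.INTER_CUBIC)
d=cv2.resize(s[215:265,215:255],None,fx=7,fy=7,interpolation=cv2.INTER_CUBIC)
cv2.imwrite("pics/a.png",a);cv2.imwrite("pics/c.png",c)
h=max(b.shape[0],d.shape[0]);o=np.zeros((h,b.shape[1]+d.shape[1],3),np.uint8)
o[:b.shape[0],:b.shape[1]]=b;o[:d.shape[0],b.shape[1]:]=d;cv2.imwrite("pics/b.png",o)
E
```

```text
(no output)
```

View pics/a.png

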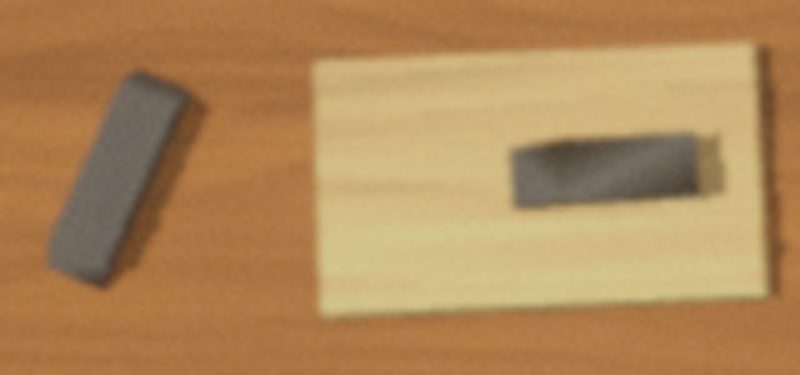

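View pics/b.png

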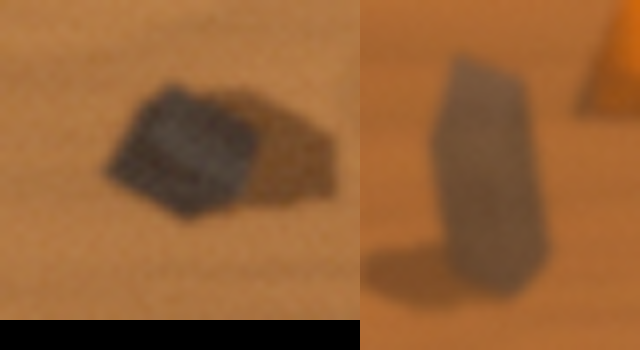

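View pics/c.png

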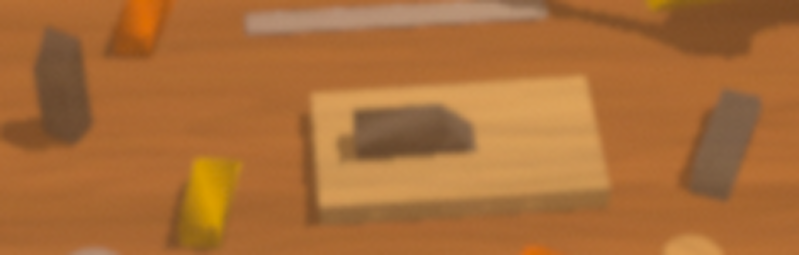

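```bash
cat > h.py <<'E'
import cv2,numpy as np
from scipy.optimize import minimize
from station import env
INFO={n:env.camera_info(n) for n in("scene","top")}
def proj(n,P):
    K=INFO[n]["K"];T=np.linalg.inv(INFO[n]["world_from_camera"])
    p=(T[:3,:3]@P.T).T+T[:3,3];u=(K@p.T).T;return u[:,:2]/u[:,2:]
def prism(xz): return np.array([(x,y,z) for x,z in xz for y in(-18,18)])/1000.
FW=prism([(-55,-15),(55,-15),(55,-12),(25,15),(-55,15)])
LW=prism([(-65,-15),(65,-15),(50,15),(-50,15)])
BD=np.array([(x,y,z) for x in(-75,75) for y in(-130,130) for z in(0,24)])/1000.
def Rz(a): c,s=np.cos(a),np.sin(a);return np.array([[c,-s,0],[s,c,0],[0,0,1.]])
def ray(n,u,v,z):
    I=INFO[n];d=np.linalg.inv(I["K"])@[u,v,1];T=I["world_from_camera"];d=T[:3,:3]@d;o=T[:3,3]
    return o+d*(z-o[2])/d[2]
def sat(img):
    # greyness: 1 - chroma/value
    f=img.astype(float);f=cv2.GaussianBlur(f,(0,0),.6)
    return (f.max(2)-f.min(2))/(f.max(2)+5)
def model(n,P,win):
    x0,y0,w,h=win;S=6
    uv=proj(n,P);hull=cv2.convexHull(((uv+.5-[x0,y0])*S-.5).astype(np.float32)).reshape(-1,2)
    m=np.zeros((h*S,w*S),np.uint8);cv2.fillConvexPoly(m,np.round(hull*16).astype(np.int32),255,shift=4)
    return cv2.GaussianBlur(cv2.resize(m,(w,h),interpolation=cv2.INTER_AREA).astype(float)/255,(0,0),1.0)
def fit(imgs,V,R0,z,p0,feat=sat,lo=None,hi=None,m=6):
    """p=(x,y,yaw deg); lo=object value, hi=background"""
    def P(p): return (Rz(np.radians(p[2]))@R0@V.T).T+[p[0],p[1],z]
    data=[]
    for n,img in imgs.items():
        uv=proj(n,P(p0));a=np.floor(uv.min(0)).astype(int)-m;b=np.ceil(uv.max(0)).astype(int)+m
        win=(a[0],a[1],b[0]-a[0],b[1]-a[1]);F=feat(img)[a[1]:b[1],a[0]:b[0]];data.append((n,win,F))
    def cost(q):
        p=[q[0]/100,q[1]/100,q[2]];c=0
        for n,win,F in data:
            M=model(n,P(p),win);A=np.stack([M.ravel(),1-M.ravel()],1)
            s,r,_,_=np.linalg.lstsq(A,F.ravel(),rcond=None);c+=((A@s-F.ravel())**2).mean()/F.var()
        return c/len(data)
    q0=np.array([p0[0]*100,p0[1]*100,p0[2]])
    sim=[q0]+[q0+d for d in([1,0,0],[0,1,0],[0,0,12])]
    r=minimize(cost,q0,method="Nelder-Mead",options=dict(initial_simplex=sim,xatol=.005,fatol=1e-6))
    return np.array([r.x[0]/100,r.x[1]/100,r.x[2]]),r.fun
E
cat > m0.py <<'E'
from h import *
im={n:cv2.imread(f"pics/{n}0.png")[:,:,::-1] for n in("scene","top")}
I3=np.eye(3)
Rst=np.array([[0,0,1],[0,-1,0],[1,0,0.]]) # x up, z->world x at yaw0 , y=z×x = X×Z=-Y
def allfit(name,V,R,z,p0,**k):
    for s in({"top":im["top"]},{"scene":im["scene"]},im):
        p,f=fit(s,V,R,z,p0,**k);print(name,list(s),np.round(p[:2]*1000,1),round(p[2],2),round(f,3))
g=ray("top",300,244,.054);print(g);allfit("first",FW,I3,.039,[g[0],g[1],90.])
g=ray("top",203,246,.03);print(g);allfit("long",LW,I3,.015,[g[0],g[1],-20.])
g=ray("top",412,264,.08);print(g)
for y in(-40,0,40): allfit("stand",FW,Rst,.055,[g[0],g[1],y])
yel=lambda i:cv2.GaussianBlur(i[:,:,1].astype(float),(0,0),.6)
g=ray("top",288,246,.024);print(g);allfit("board",BD,I3,0,[g[0],g[1],0.],feat=yel)
for n,uvs in(("top",[(100,150),(450,330),(288,225),(288,265),(203,246),(300,244)]),):
    d=np.load("pics/top0.npy")
    for u,v in uvs:
        T=INFO[n]["world_from_camera"];K=INFO[n]["K"];z=np.median(d[v-2:v+3,u-2:u+3])
        print(u,v,T[:3,:3]@(np.linalg.inv(K)@[u,v,1]*z)+T[:3,3])
E
python3 m0.py
```

```text
[0.53176517 0.01297834 0.054     ]
first ['top'] [534.2  13.4] 95.92 0.239
first ['scene'] [533.5  15.1] 94.38 0.273
first ['scene', 'top'] [533.8  14.3] 95.51 0.257
[0.52160319 0.29625128 0.03      ]
long ['top'] [527.  300.4] -21.22 0.03
long ['scene'] [527.6 301. ] -21.49 0.015
long ['scene', 'top'] [527.2 300.8] -21.48 0.023
[ 0.47951401 -0.30645538  0.08      ]
stand ['top'] [ 484.4 -314.2] -30.81 0.082
stand ['scene'] [ 485.2 -312.3] -28.93 0.037
stand ['scene', 'top'] [ 484.2 -313.4] -29.04 0.064
stand ['top'] [ 484.3 -314.6] -32.96 0.085
stand ['scene'] [ 485.9 -312. ] -17.82 0.032
stand ['scene', 'top'] [ 484.4 -313.5] -30.26 0.063
stand ['top'] [ 483.2 -313. ] 72.78 0.195
stand ['scene'] [ 482.3 -310.9] 75.99 0.067
stand ['scene', 'top'] [ 482.5 -312. ] 55.17 0.15
[0.52883185 0.04851209 0.024     ]
board ['top'] [532.3  51.7] 4.07 0.433
board ['scene'] [517.5  52.6] 4.36 0.562
board ['scene', 'top'] [530.4  52.5] 4.13 0.533
100 150 [ 0.8115291   0.630047   -0.00319356]
450 330 [ 2.96512368e-01 -4.32157358e-01 -9.57173918e-05]
288 225 [0.59167589 0.05055461 0.02151779]
288 265 [0.47313787 0.04685816 0.02144892]
203 246 [0.52171367 0.29641584 0.02909746]
300 244 [0.53200451 0.01300834 0.05216196]
```

```bash
cat > plan.py <<'E'
import numpy as np
from scipy.spatial.transform import Rotation as Ro
from station import env
TH=33.
def own_to_tool(th=TH):
    s,c=np.sin(np.radians(th)),np.cos(np.radians(th))
    z=np.array([-s,0,c]);y=np.array([0,-1.,0]);x=np.cross(y,z);return np.stack([x,y,z],1)
def own_stand(yaw):
    z0=np.array([np.cos(np.radians(yaw)),np.sin(np.radians(yaw)),0]);x=np.array([0,0,1.]);return np.stack([x,np.cross(z0,x),z0],1).T.T if 0 else np.column_stack([x,np.cross(z0,x),z0])
def own_final(phi):
    x1=np.array([np.cos(np.radians(phi)),np.sin(np.radians(phi)),0]);z=np.array([0,0,-1.]);return np.column_stack([-x1,np.cross(z,-x1),z])
def down(yyaw): # tool down, tool y at azimuth
    a=np.radians(yyaw);y=np.array([np.cos(a),np.sin(a),0]);z=np.array([0,0,-1.]);return np.column_stack([np.cross(y,z),y,z])
def go(R,p,s=None):
    s=s or env.state()
    rv=Ro.from_matrix(R@s["orientation"].T).as_rotvec(degrees=True)
    print("clock",round(s["clock"],2),"pos",np.round(s["tool_pos"],4),"q",np.round(s["q"],1),"F",np.round(s["force"],1),"op",round(s["opening"],3))
    print("rv",np.round(rv,2),"shift cm",np.round((np.asarray(p)-s["tool_pos"])*100,2),"|rot|",round(np.linalg.norm(rv),1))
def tcp_for(Rown,origin,g,Rt): # grasp pt (own,m) -> TCP: grasp is 5mm behind TCP
    return np.asarray(origin)+Rown@np.asarray(g)+Rt[:,2]*.005
E
python3 - <<'E'
from plan import *
from h import *
im={n:cv2.imread(f"pics/{n}0.png")[:,:,::-1] for n in("scene","top")}
fs={"RB":lambda i:cv2.GaussianBlur(i[:,:,0].astype(float)-i[:,:,2],(0,0),.6),"G":lambda i:cv2.GaussianBlur(i[:,:,1].astype(float),(0,0),.6),"sat":sat}
for k,f in fs.items():
    for s in("top","scene"):
        p,c=fit({s:im[s]},FW,np.eye(3),.039,[.533,.013,95.],feat=f,m=4);print(k,s,np.round(p*[1000,1000,1],1),round(c,3))
Ro_=own_stand(-30);Rt=Ro_@own_to_tool();t=tcp_for(Ro_,[.4845,-.3135,.055],[0,0,-.008],Rt);print(t,Rt)
go(Rt,t-.1*Rt[:,2]); 
E
```

```text
RB top [534.5  11.1  95. ] 0.049
RB scene [537.4  12.9  95.5] 0.034
G top [535.3   7.6  94.2] 0.07
G scene [538.6  11.3  95. ] 0.11
sat top [534.2  14.   96.2] 0.249
sat scene [533.7  15.3  94.7] 0.203
[ 0.48120335 -0.31159668  0.0522768 ] [[-0.47167124  0.5         0.72631002]
 [ 0.27231952  0.8660254  -0.41933528]
 [-0.83867057  0.         -0.54463904]]
clock 0.5 pos [0.2702 0.6185 0.2527] q [64.3 15.1 91.9 -0.  73.  -2.1] F [-0.6  0.1 -0.2] op 1.0
rv [-25.7  -50.91  -5.87] shift cm [ 13.84 -88.82 -14.59] |rot| 57.3
```

apply_moves(
  series=[0, 0, 0, 4, -5, 1, 1, 0, 0, 0, 8, -10, 2, 1, 0, 0, 0, 11, -15, 3, 1, 0, 0, 0, 13, -19, 4, 1, 0, 0, 0, 15, -24, 5, 1],
)

```text
clock: 1.0
tool_pos: [0.4052, 0.4116, 0.2959]
orientation: [[-0.916, 0.4, 0.001], [0.4, 0.916, 0.0], [-0.0, 0.001, -1.0]]
force: [0.3, -0.9, 0.7]
opening: 1.005
```

apply_moves(
  series=[0, 0, 0, 2, -5, 0, 1, 0, 0, 0, 4, -10, 0, 1, 0, 0, 0, 5, -15, 0, 1, 0, 0, 0, 6, -20, 0, 1, 0, 0, 0, 7, -25, 0, 1],
)

```text
clock: 1.5
tool_pos: [0.4722, 0.1716, 0.2958]
orientation: [[-0.916, 0.4, 0.001], [0.4, 0.916, 0.0], [-0.001, 0.001, -1.0]]
force: [1.5, -0.0, -0.1]
opening: 1.0
```

apply_moves(
  series=[-3, -5.8, -0.7, -1, -5, 0, 1, -6, -11.6, -1.4, -2, -10, 0, 1, -9, -17.4, -2, -3, -14, 0, 1, -12, -23.2, -2.7, -4, -18, 0, 1, -14.6, -29, -3.3, -5, -23, 0, 1],
)

```text
clock: 2.0
tool_pos: [0.4221, -0.056, 0.2963]
orientation: [[-0.752, 0.455, 0.477], [0.376, 0.89, -0.257], [-0.542, -0.013, -0.841]]
force: [0.2, -0.2, 0.3]
opening: 1.003
```

```bash
python3 - <<'E'
from plan import *
Ro_=own_stand(-30);Rt=Ro_@own_to_tool();t=tcp_for(Ro_,[.4845,-.3135,.055],[0,0,-.008],Rt)
go(Rt,t-.1*Rt[:,2]); 
E
```

```text
clock 2.0 pos [ 0.4221 -0.056   0.2963] q [  0.6 -34.5 134.9 -19.4  51.8 -54.3] F [ 0.2 -0.2  0.3] op 1.003
rv [-10.91 -21.62  -2.71] shift cm [ -1.35 -21.36 -18.96] |rot| 24.4
```

apply_moves(
  series=[-2, -4, -0.5, 0, -5, 0, 1, -4, -8, -1, 0, -9, 0, 1, -6, -12, -1.5, 0, -13, 0, 1, -8, -17, -2, -0.5, -17, -3, 1, -10.9, -21.6, -2.7, -1.3, -21.4, -6, 1],
)

```text
clock: 2.5
tool_pos: [0.4293, -0.2233, 0.2699]
orientation: [[-0.541, 0.471, 0.696], [0.303, 0.882, -0.361], [-0.784, 0.016, -0.62]]
force: [0.7, 1.6, -0.9]
opening: 1.0
```

```bash
python3 - <<'E'
from plan import *
from h import *
Ro_=own_stand(-30);Rt=Ro_@own_to_tool();t=tcp_for(Ro_,[.4845,-.3135,.055],[0,0,-.008],Rt)
go(Rt,t-.1*Rt[:,2]); 
for n in("scene","top"):
    im,d=env.camera(n);cv2.imwrite(f"pics/{n}1.png",im[:,:,::-1])
E
```

```text
clock 2.5 pos [ 0.4293 -0.2233  0.2699] q [ -33.8  -36.9  146.2   15.    19.8 -107. ] F [ 0.7  1.6 -0.9] op 1.0
rv [-3.38 -4.22 -1.92] shift cm [ -2.07  -4.64 -16.32] |rot| 5.7
```

View pics/scene1.png

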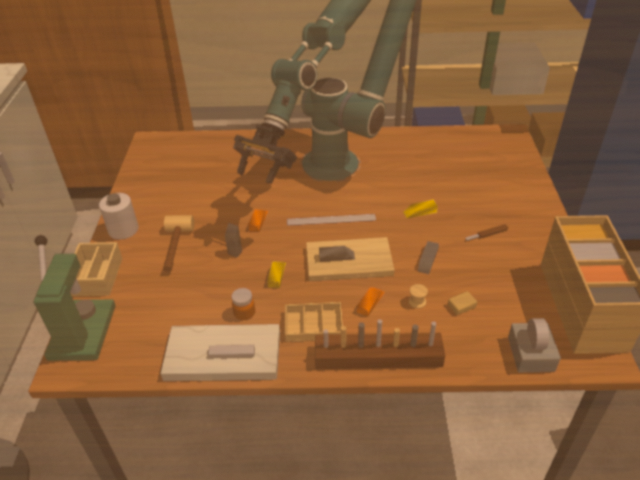

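```bash
cat > kin.py <<'E'
import numpy as np
from scipy.optimize import least_squares
D=[([.2702,.6185,.2527],[0,0,-1],64.3,15.1,91.9),([.4221,-.056,.2963],[.477,-.257,-.841],.6,-34.5,134.9),([.4293,-.2233,.2699],[.696,-.361,-.62],-33.8,-36.9,146.2)]
def f(p):
    L1,L2,h,d=p;o=[]
    for t,z,q1,q2,q3 in D:
        W=np.array(t)-d*np.array(z);a,b,c=np.radians([q1,q2,q2+q3]);r=L1*np.sin(b)+L2*np.sin(c)
        o+=list(W-[r*np.cos(a),r*np.sin(a),h+L1*np.cos(b)+L2*np.cos(c)])
    return np.array(o)
r=least_squares(f,[.45,.45,.3,.2]);P=r.x
if __name__=="__main__": print(P,np.round(r.fun*1000,1))
def arm(t,z):
    L1,L2,h,d=P;W=np.array(t)-d*np.array(z);rr=np.hypot(W[0],W[1]);zz=W[2]-h;D2=rr*rr+zz*zz
    q3=np.arccos((D2-L1*L1-L2*L2)/(2*L1*L2));q2=np.arctan2(rr,zz)-np.arctan2(L2*np.sin(q3),L1+L2*np.cos(q3))
    return np.degrees([np.arctan2(W[1],W[0]),q2,q3])
E
python3 kin.py; python3 - <<'E'
from kin import *;from plan import *
for th in(25,33,40):
  for back in(0,.05,.1,.13):
    Ro_=own_stand(-30);Rt=Ro_@own_to_tool(th);t=tcp_for(Ro_,[.4845,-.3135,.055],[0,0,-.008],Rt)-back*Rt[:,2]
    print(th,back,arm(t,Rt[:,2]))
# final
  Rf=own_final(95);Rt=Rf@own_to_tool(th);t=tcp_for(Rf,[.529,.092,.039],[0,0,-.008],Rt);print("final",t,Rt[:,2],arm(t,Rt[:,2]))
E
```

```text
[0.48889036 0.57098814 0.24802985 0.29757432] [-21.8  11.7  -2.8  -4.5  17.5  -1.3  18.3  20.6   4.1]
25 0 [-35.51055064  14.81617659 146.85420987]
25 0.05 [-36.47134122   6.68107026 152.53240768]
25 0.1 [-37.8353914   -3.76793424 158.17226969]
25 0.13 [-38.96722302 -11.88054373 161.55497959]
final [0.52881583 0.09410505 0.04246846] [-0.03683361  0.42101007 -0.90630779] [ -3.30565096  16.40121672 118.75713138]
33 0 [-35.17479806   9.3977204  145.25321069]
33 0.05 [-35.94177347  -0.1721867  150.34289587]
33 0.1 [-36.97434342 -11.86924426 155.14437077]
33 0.13 [-37.78501855 -20.2464261  157.83353863]
final [0.52876266 0.09471283 0.04280665] [-0.04746842  0.54256652 -0.83867057] [ -7.00860458  18.88552452 118.20785311]
40 0 [-34.85693296   6.31892906 142.9656312 ]
40 0.05 [-35.46157881  -3.50249455 147.30924527]
40 0.1 [-36.23749836 -14.76943797 151.15948234]
40 0.13 [-36.81818975 -22.26129559 153.16214455]
final [0.52871989 0.09520171 0.04316978] [-0.05602263  0.64034161 -0.76604444] [ -9.91647227  21.57427192 117.51976302]
```

```bash
cat > kin.py <<'E'
import numpy as np
from scipy.optimize import least_squares
D=[([.2702,.6185,.2527],[0,0,-1],64.3,15.1,91.9),([.4221,-.056,.2963],[.477,-.257,-.841],.6,-34.5,134.9),([.4293,-.2233,.2699],[.696,-.361,-.62],-33.8,-36.9,146.2)]
def f(p):
    L1,L2,h,d,e=p;o=[]
    for t,z,q1,q2,q3 in D:
        W=np.array(t)-d*np.array(z);a,b,c=np.radians([q1,q2,q2+q3]);r=L1*np.sin(b)+L2*np.sin(c)
        o+=list(W-[r*np.cos(a)-e*np.sin(a),r*np.sin(a)+e*np.cos(a),h+L1*np.cos(b)+L2*np.cos(c)])
    return np.array(o)
r=least_squares(f,[.45,.45,.3,.2,.02]);P=r.x
if __name__=="__main__": print(P,np.round(r.fun*1000,1))
def arm(t,z):
    L1,L2,h,d,e=P;W=np.array(t)-d*np.array(z);rr=np.sqrt(W[0]**2+W[1]**2-e*e);zz=W[2]-h;D2=rr*rr+zz*zz
    q3=np.arccos((D2-L1*L1-L2*L2)/(2*L1*L2));q2=np.arctan2(rr,zz)-np.arctan2(L2*np.sin(q3),L1+L2*np.cos(q3))
    q1=np.arctan2(W[1],W[0])-np.arctan2(e,rr)
    f=np.array([np.sin(q2+q3)*np.cos(q1),np.sin(q2+q3)*np.sin(q1),np.cos(q2+q3)])
    return np.round(np.degrees([q1,q2,q3,np.arccos(f@z)]),1)
E
python3 kin.py; python3 - <<'E'
from kin import *;from plan import *
for th in(25,33,37,40,45):
  for up in(0,.05,.1,.15):
    Ro_=own_stand(-30);Rt=Ro_@own_to_tool(th);t=tcp_for(Ro_,[.4845,-.3135,.055],[0,0,-.008],Rt);t[2]+=up
    print(th,up,arm(t,Rt[:,2]))
  Rf=own_final(95);Rt=Rf@own_to_tool(th);t=tcp_for(Rf,[.529,.092,.039],[0,0,-.008],Rt);print("final",t,arm(t,Rt[:,2]))
E
```

```text
[0.5109039  0.56614475 0.2502969  0.32508008 0.02480264] [ 0.  -0.  -0.3 -0.2 -0.1  0.5  0.1  0.  -0.3]
25 0 [-41.1  16.4 149.9  51.6]
25 0.05 [-41.1   5.7 150.6  41.9]
25 0.1 [-41.1  -4.2 150.3  32.1]
25 0.15 [-41.1 -12.9 149.   22.9]
final [0.52881583 0.09410505 0.04246846] [ -7.1  16.4 119.   54.3]
33 0 [-40.3   9.8 148.1  35.4]
33 0.05 [-40.3   0.3 148.   26.3]
33 0.1 [-40.3  -8.1 147.   17.7]
33 0.15 [-40.3 -15.1 145.1  10.8]
final [0.52876266 0.09471283 0.04280665] [-11.1  19.1 118.4  58.9]
37 0 [-39.9   7.4 146.7  27.7]
37 0.05 [-39.9  -1.4 146.3  19.2]
37 0.1 [-39.9  -9.  145.   11.6]
37 0.15 [-39.9 -15.4 143.    7.9]
final [0.52873774 0.09499762 0.04300682] [-12.9  20.7 118.   61.4]
40 0 [-39.6   6.  145.5  22.3]
40 0.05 [-39.6  -2.2 144.9  14.2]
40 0.1 [-39.6  -9.4 143.4   8.2]
40 0.15 [-39.6 -15.3 141.2   8.5]
final [0.52871989 0.09520171 0.04316978] [-14.2  22.  117.7  63.4]
45 0 [-39.    4.4 143.2  13.8]
45 0.05 [-39.   -3.  142.3   7.5]
45 0.1 [-39.   -9.4 140.6   7.6]
45 0.15 [-39.  -14.7 138.2  13.4]
final [0.52869186 0.09552208 0.04346447] [-16.2  24.4 117.   66.9]
```

```bash
sed -i 's/^TH=33./TH=40./' plan.py; cat > t1.py <<'E'
from plan import *;from kin import arm;import sys
up=float(sys.argv[1])
Ro_=own_stand(-30);Rt=Ro_@own_to_tool();t=tcp_for(Ro_,[.4845,-.3135,.055],[0,0,-.010],Rt);t[2]+=up
print(arm(t,Rt[:,2]));go(Rt,t)
E
python3 t1.py .12
```

```text
[-39.6 -12.2 142.9   7.4]
clock 2.6 pos [ 0.4293 -0.2231  0.2686] q [ -33.8  -36.7  146.2   14.8   19.9 -106.6] F [-0.2  0.1 -0.8] op 1.001
rv [-0.21  1.73 -1.77] shift cm [ 4.98 -8.73 -9.68] |rot| 2.5
```

apply_moves(
  series=[0, 0.4, -0.4, 1, -1.8, -1.9, 1, 0, 0.7, -0.7, 2, -3.5, -3.9, 1, 0, 1, -1, 3, -5.2, -5.8, 1, -0.1, 1.4, -1.4, 4, -7, -7.7, 1, -0.2, 1.7, -1.8, 5, -8.7, -9.7, 1],
)

```text
clock: 3.1
tool_pos: [0.4852, -0.2996, 0.1868]
orientation: [[-0.567, 0.51, 0.647], [0.331, 0.86, -0.387], [-0.754, -0.006, -0.657]]
force: [-0.0, 0.5, 0.2]
opening: 1.0
```

```bash
python3 t1.py .12; python3 - <<'E'
from h import *
for n in("scene","top"):
    im,d=env.camera(n);cv2.imwrite(f"pics/{n}2.png",im[:,:,::-1])
t=cv2.imread("pics/top2.png");s=cv2.imread("pics/scene2.png")
o=np.hstack([cv2.resize(t[220:340,350:450],(400,480),interpolation=3),cv2.resize(s[170:270,190:273],(398,480),interpolation=3)]);cv2.imwrite("pics/g2.png",o)
E
```

```text
[-39.6 -12.2 142.9   7.4]
clock 3.1 pos [ 0.4852 -0.2996  0.1868] q [ -36.7  -14.   141.7   51.7    5.6 -145.8] F [-0.   0.5  0.2] op 1.0
rv [-0.25 -1.06  0.64] shift cm [-0.6  -1.08 -1.5 ] |rot| 1.3
```

View pics/g2.png

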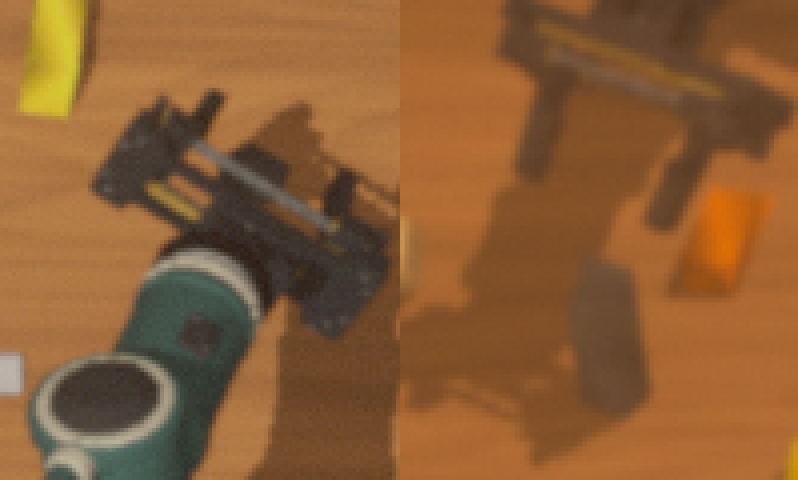

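```bash
cat >> kin.py <<'E'
from scipy.spatial.transform import Rotation as Ro
RG=[(-150.88,150.88),(-54.13,125.18),(17.81,147.31),(-75.09,255.09),(0,152.58),(-146.25,146.25)]
def fkR(q): return (Ro.from_euler("ZYZYZ",[q[0],q[1]+q[2],q[3],q[4],q[5]+90],degrees=True)).as_matrix()
def ik(t,R):
    q1,q2,q3,_=arm(t,R[:,2]);M=Ro.from_euler("ZY",[q1,q2+q3],degrees=True).inv()*Ro.from_matrix(R)
    a,b,c=M.as_euler("ZYZ",degrees=True);c-=90
    w=lambda x:(x+180)%360-180
    a=w(a);a=a+360 if a<-75.09 else a
    q=np.round([q1,q2,q3,a,b,w(c)],1);bad=[i+1 for i in range(6) if not RG[i][0]<=q[i]<=RG[i][1]]
    return q,bad
E
python3 - <<'E'
from kin import *
print(np.round(fkR([-36.7,-14,141.7,51.7,5.6,-145.8]),3));print(np.round(fkR([.6,-34.5,134.9,-19.4,51.8,-54.3]),3))
from plan import *
F=np.diag([-1,-1,1.])
for name,X in(("y=-own",np.eye(3)),("y=+own",F)):
  for th in (40,45,50):
    print(name,th)
    for up in(0,.06,.12):
      Ro_=own_stand(-30);Rt=Ro_@own_to_tool(th)@X;t=tcp_for(Ro_,[.4845,-.3135,.055],[0,0,-.01],Rt);t[2]+=up;print(up,*ik(t,Rt))
    for up in(0,.1):
      Rf=own_final(95);Rt=Rf@own_to_tool(th)@X;t=tcp_for(Rf,[.529,.1,.039],[0,0,-.010],Rt);t[2]+=up;print("final",*ik(t,Rt))
E
```

```text
Traceback (most recent call last):
  File "kin.py", line 20, in fkR
    def fkR(q): return (Ro.from_euler("ZYZYZ",[q[0],q[1]+q[2],q[3],q[4],q[5]+90],degrees=True)).as_matrix()
                        ~~~~~~~~~~~~~^^^^^^^^^^^^^^^^^^^^^^^^^^^^^^^^^^^^^^^^^^^^^^^^^^^^^^^^^
  File "scipy/spatial/transform/_rotation.pyx", line 1413, in scipy.spatial.transform._rotation.Rotation.from_euler
ValueError: Expected axis specification to be a non-empty string of upto 3 characters, got ZYZYZ
```

```bash
sed -i 's/^def fkR.*/def fkR(q): return (Ro.from_euler("ZY",[q[0],q[1]+q[2]],degrees=True)*Ro.from_euler("ZYZ",[q[3],q[4],q[5]+90],degrees=True)).as_matrix()/' kin.py
cat > t2.py <<'E'
from kin import *
print(np.round(fkR([-36.7,-14,141.7,51.7,5.6,-145.8]),3));print(np.round(fkR([.6,-34.5,134.9,-19.4,51.8,-54.3]),3))
from plan import *
F=np.diag([-1,-1,1.])
for name,X in(("y=-own",np.eye(3)),("y=+own",F)):
  for th in (40,45,50):
    print(name,th)
    for up in(0,.06,.12):
      Ro_=own_stand(-30);Rt=Ro_@own_to_tool(th)@X;t=tcp_for(Ro_,[.4845,-.3135,.055],[0,0,-.01],Rt);t[2]+=up;print(up,*ik(t,Rt))
    for up in(0,.1):
      Rf=own_final(95);Rt=Rf@own_to_tool(th)@X;t=tcp_for(Rf,[.529,.1,.039],[0,0,-.010],Rt);t[2]+=up;print("final",*ik(t,Rt))
E
python3 t2.py
```

```text
[[-0.567  0.509  0.647]
 [ 0.331  0.861 -0.387]
 [-0.754 -0.005 -0.656]]
[[-0.752  0.454  0.477]
 [ 0.376  0.891 -0.256]
 [-0.541 -0.013 -0.841]]
y=-own 40
0 [-39.6   5.8 145.7 160.3  22.3 102.1] []
0.06 [-39.6  -4.  144.9 144.8  12.8 118.4] []
0.12 [-39.6 -12.2 142.9  92.3   7.3 171.4] [6]
final [-13.4  21.7 117.8  43.1  63.2 -46.3] []
final [-13.4  13.  115.7  40.1  71.3 -38.6] []
y=-own 45
0 [-39.1   4.2 143.5 152.2  13.9 110.6] []
0.06 [-39.1  -4.6 142.3 109.9   6.8 153.5] [6]
0.12 [ -39.1  -11.9  140.    41.7    9.7 -137.7] []
final [-15.4  24.  117.2  46.2  66.6 -50.2] []
final [-15.4  15.  115.6  43.5  74.2 -42.3] []
y=-own 50
0 [-38.6   3.5 140.9 126.4   6.9 136.8] []
0.06 [ -38.6   -4.5  139.4   45.6    7.7 -142. ] []
0.12 [ -38.6  -11.1  136.9   21.1   15.5 -117. ] []
final [-17.2  26.5 116.5  48.9  70.2 -53.7] []
final [-17.2  17.3 115.3  46.7  77.2 -45.7] []
y=+own 40
0 [-39.6   5.8 145.7 160.3  22.3 -77.9] []
0.06 [-39.6  -4.  144.9 144.8  12.8 -61.6] []
0.12 [-39.6 -12.2 142.9  92.3   7.3  -8.6] []
final [-13.4  21.7 117.8  43.1  63.2 133.7] []
final [-13.4  13.  115.7  40.1  71.3 141.4] []
y=+own 45
0 [-39.1   4.2 143.5 152.2  13.9 -69.4] []
0.06 [-39.1  -4.6 142.3 109.9   6.8 -26.5] []
0.12 [-39.1 -11.9 140.   41.7   9.7  42.3] []
final [-15.4  24.  117.2  46.2  66.6 129.8] []
final [-15.4  15.  115.6  43.5  74.2 137.7] []
y=+own 50
0 [-38.6   3.5 140.9 126.4   6.9 -43.2] []
0.06 [-38.6  -4.5 139.4  45.6   7.7  38. ] []
0.12 [-38.6 -11.1 136.9  21.1  15.5  63. ] []
final [-17.2  26.5 116.5  48.9  70.2 126.3] []
final [-17.2  17.3 115.3  46.7  77.2 134.3] []
```

apply_moves(
  series=[5.4, -3.2, -5.5, 0, -0.2, 1, 1, 10.8, -6.5, -11, 0, -0.4, 2, 1, 16.2, -9.7, -16.5, 0, -0.6, 3, 1, 21.6, -13, -22, 0, -0.8, 4, 1, 27, -16.2, -27.5, 0, -1, 4, 1],
)

```text
clock: 3.7
tool_pos: [0.4852, -0.3096, 0.2314]
orientation: [[-0.154, 0.745, 0.649], [0.773, 0.5, -0.391], [-0.616, 0.441, -0.653]]
force: [-0.5, -0.0, 0.1]
opening: 0.999
```

apply_moves(
  series=[5.4, -3.2, -5.5, 0, 0, 0, 1, 10.8, -6.5, -11, 0, 0, 0, 1, 16.2, -9.7, -16.5, 0, 0, 0, 1, 21.6, -13, -22, 0, 0, 0, 1, 27, -16.2, -27.5, 0, 0, 0, 1],
)

```text
clock: 4.2
tool_pos: [0.4842, -0.3087, 0.2287]
orientation: [[0.381, 0.662, 0.646], [0.91, -0.145, -0.389], [-0.164, 0.736, -0.657]]
force: [0.6, -0.9, 1.0]
opening: 0.998
```

apply_moves(
  series=[5.4, -3.2, -5.5, 0, 0, 0, 1, 10.8, -6.5, -11, 0, 0, 0, 1, 16.2, -9.7, -16.5, 0, 0, 0, 1, 21.6, -13, -22, 0, 0, 0, 1, 27, -16.2, -27.5, 0, 0, 0, 1],
)

```text
clock: 4.7
tool_pos: [0.4843, -0.3087, 0.2287]
orientation: [[0.725, 0.24, 0.645], [0.582, -0.715, -0.387], [0.368, 0.656, -0.659]]
force: [0.2, -0.4, -0.3]
opening: 1.001
```

apply_moves(
  series=[5.4, -3.2, -5.5, 0, 0, 0, 1, 10.8, -6.5, -11, 0, 0, 0, 1, 16.2, -9.7, -16.5, 0, 0, 0, 1, 21.6, -13, -22, 0, 0, 0, 1, 27, -16.2, -27.5, 0, 0, 0, 1],
)

```text
clock: 5.2
tool_pos: [0.4843, -0.3087, 0.2287]
orientation: [[0.701, -0.303, 0.646], [-0.043, -0.922, -0.385], [0.712, 0.242, -0.659]]
force: [-0.7, 0.3, 0.7]
opening: 0.999
```

```bash
sed -i 's/x=np.cross(y,z);return np.stack(\[x,y,z\],1)/y=-y;x=np.cross(y,z);return np.stack([x,y,z],1)/' plan.py; sed -i 's/^print(arm.*/from kin import ik;print(*ik(t,Rt));go(Rt,t)/' t1.py; python3 t1.py .16;python3 t1.py .12
```

```text
[-39.6 -16.6 140.9  50.5   9.5  33.7] []
clock 5.2 pos [ 0.4843 -0.3087  0.2287] q [-38.1 -17.5 138.9  28.7  11.5  38.1] F [-0.7  0.3  0.7] op 0.999
rv [ 11.67  -8.28 -11.41] shift cm [-0.51 -0.17 -1.69] |rot| 18.3
[-39.6 -12.2 142.9  92.3   7.3  -8.6] []
clock 5.2 pos [ 0.4843 -0.3087  0.2287] q [-38.1 -17.5 138.9  28.7  11.5  38.1] F [-0.7  0.3  0.7] op 0.999
rv [ 11.67  -8.28 -11.41] shift cm [-0.51 -0.17 -5.69] |rot| 18.3
```

apply_moves(
  series=[3.9, -2.8, -3.8, -0.2, 0, -0.6, 1, 7.8, -5.5, -7.6, -0.3, -0.1, -1.2, 1, 11.7, -8.3, -11.4, -0.5, -0.2, -1.7, 1, 11.7, -8.3, -11.4, -0.5, -0.2, -2.7, 1, 11.7, -8.3, -11.4, -0.5, -0.2, -3.7, 1],
)

```text
clock: 5.7
tool_pos: [0.4799, -0.3108, 0.192]
orientation: [[0.558, -0.495, 0.665], [-0.316, -0.869, -0.382], [0.767, 0.003, -0.641]]
force: [-0.3, 1.0, 0.6]
opening: 1.002
```

```bash
python3 t1.py .06
```

```text
[-39.6  -4.  144.9 144.8  12.8 -61.6] []
clock 5.7 pos [ 0.4799 -0.3108  0.192 ] q [-39.8 -14.3 141.9  70.3   8.1  13.3] F [-0.3  1.   0.6] op 1.002
rv [ 0.2  -0.01 -0.3 ] shift cm [-0.07  0.04 -8.03] |rot| 0.4
```

Aligned above the weight; descend.

apply_moves(
  series=[0, 0, -0.3, 0, 0, -1.6, 1, 0, 0, -0.3, 0, 0, -3.2, 1, 0, 0, -0.3, 0, 0, -4.8, 1, 0, 0, -0.3, 0, 0, -6.4, 1, 0, 0, -0.3, 0, 0, -8, 1],
)

```text
clock: 6.2
tool_pos: [0.4838, -0.3074, 0.131]
orientation: [[0.555, -0.49, 0.672], [-0.319, -0.872, -0.372], [0.768, -0.008, -0.64]]
force: [-0.6, -0.7, -0.2]
opening: 0.997
```

```bash
python3 t1.py .0; python3 - <<'E'
from h import *
for n in("scene","top"):
    im,d=env.camera(n);cv2.imwrite(f"pics/{n}3.png",im[:,:,::-1])
t=cv2.imread("pics/top3.png");s=cv2.imread("pics/scene3.png")
o=np.hstack([cv2.resize(t[220:340,350:450],(400,480),interpolation=3),cv2.resize(s[170:270,190:273],(398,480),interpolation=3)]);cv2.imwrite("pics/g3.png",o)
E
```

```text
[-39.6   5.8 145.7 160.3  22.3 -77.9] []
clock 6.2 pos [ 0.4838 -0.3074  0.131 ] q [-39.5  -6.3 144.2 133.   11.1 -49.8] F [-0.6 -0.7 -0.2] op 0.997
rv [-0.27  0.4  -0.65] shift cm [-0.47 -0.3  -7.93] |rot| 0.8
```

View pics/g3.png

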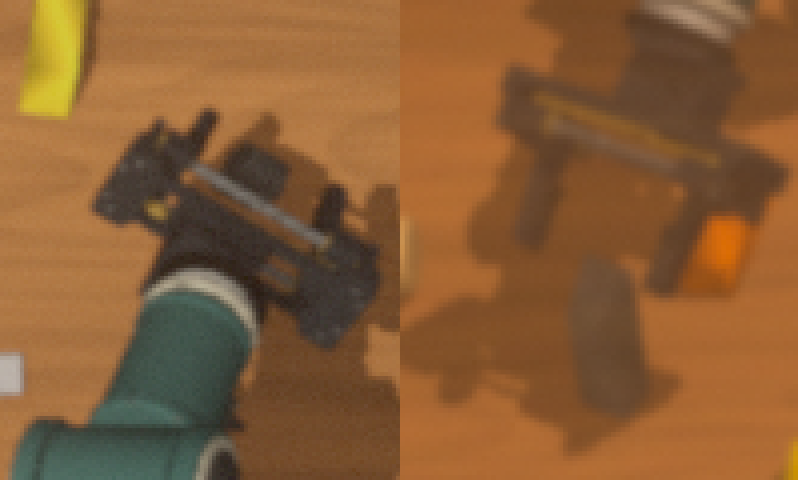

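```bash
python3 - <<'E'
from h import *
for u,v in((389,299),(398,300),(380,333),(390,337)): print(np.round(ray("top",u,v,.02),3))
E
```

```text
[ 0.382 -0.25   0.02 ]
[ 0.379 -0.276  0.02 ]
[ 0.283 -0.225  0.02 ]
[ 0.273 -0.254  0.02 ]
```

apply_moves(
  series=[0, 0.4, -0.6, -0.3, -0.3, -1, 1, -0.2, 0.4, -0.6, -0.4, -0.3, -2, 1, -0.2, 0.4, -0.6, -0.5, -0.3, -3, 1, -0.2, 0.4, -0.6, -0.5, -0.3, -4, 1, -0.2, 0.4, -0.6, -0.5, -0.3, -5, 1],
)

```text
clock: 6.8
tool_pos: [0.4787, -0.3104, 0.0804]
orientation: [[0.558, -0.499, 0.663], [-0.324, -0.866, -0.38], [0.764, -0.002, -0.645]]
force: [0.9, -0.1, 0.7]
opening: 1.003
```

```bash
python3 t1.py .0
```

```text
[-39.6   5.8 145.7 160.3  22.3 -77.9] []
clock 6.8 pos [ 0.4787 -0.3104  0.0804] q [-39.8   1.1 145.4 154.   17.6 -71.4] F [ 0.9 -0.1  0.7] op 1.003
rv [-0.2  -0.06 -0.04] shift cm [ 0.05  0.   -2.86] |rot| 0.2
```

apply_moves(
  series=[-0.2, 0, 0, 0.1, 0, -1, 1, -0.2, 0, 0, 0.1, 0, -2, 1, -0.2, 0, 0, 0.1, 0, -2.9, 1, -0.2, 0, 0, 0.1, 0, -2.9, 0.5, -0.2, 0, 0, 0.1, 0, -2.9, 0.2],
)

```text
clock: 7.3
tool_pos: [0.4785, -0.3106, 0.0499]
orientation: [[0.56, -0.501, 0.66], [-0.323, -0.865, -0.383], [0.763, 0.001, -0.646]]
force: [-1.0, 0.1, 0.7]
opening: 0.842
```

```bash
python3 t1.py .0; python3 - <<'E'
from h import *
for n in("scene","top"):
    im,d=env.camera(n);cv2.imwrite(f"pics/{n}4.png",im[:,:,::-1])
t=cv2.imread("pics/top4.png");s=cv2.imread("pics/scene4.png")
o=np.hstack([cv2.resize(t[230:310,370:437],(402,480),interpolation=3),cv2.resize(s[190:270,200:266],(396,480),interpolation=3)]);cv2.imwrite("pics/g4.png",o)
E
```

```text
[-39.6   5.8 145.7 160.3  22.3 -77.9] []
clock 7.3 pos [ 0.4785 -0.3106  0.0499] q [-39.6   6.2 145.7 160.7  22.4 -78.3] F [-1.   0.1  0.7] op 0.842
rv [-0.07 -0.25  0.07] shift cm [0.07 0.02 0.19] |rot| 0.3
```

View pics/g4.png

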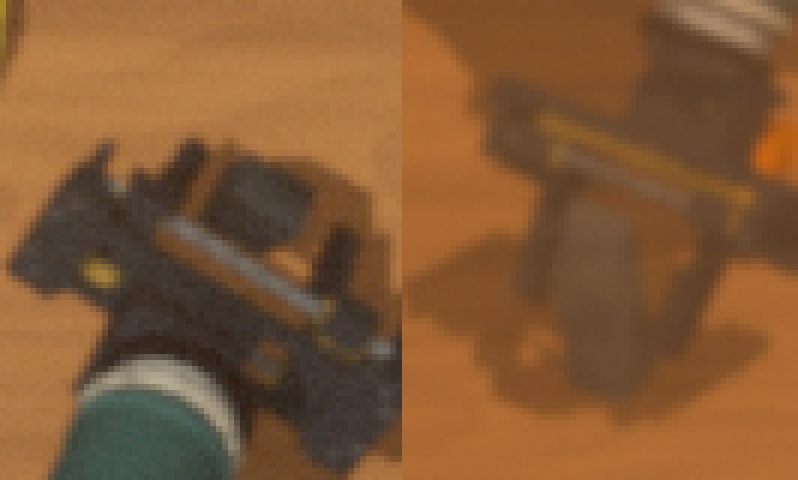

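apply_moves(
  series=[0, 0, 0, 0, 0, 0, -0.1, 0, 0, 0, 0, 0, 0, -0.3, 0, 0, 0, 0, 0, 0, -0.6, 0, 0, 0, 0, 0, 0, -1, 0, 0, 0, 0, 0, 0, -1],
)

```text
clock: 7.9
tool_pos: [0.4787, -0.3111, 0.0501]
orientation: [[0.559, -0.501, 0.661], [-0.322, -0.865, -0.384], [0.764, 0.002, -0.645]]
force: [1.9, 3.8, 4.9]
opening: 0.407
```

apply_moves(
  series=[0, 0, 0, 0, 0, 0, -1, 0, 0, 0, 0, 0, 0, -1, 0, 0, 0, 0, 0, 0, -1],
)

```text
clock: 8.2
tool_pos: [0.4787, -0.3111, 0.0502]
orientation: [[0.559, -0.501, 0.661], [-0.322, -0.865, -0.384], [0.764, 0.002, -0.645]]
force: [1.1, 4.4, 6.6]
opening: 0.409
```

```bash
python3 t1.py .0; python3 - <<'E'
from h import *
for n in("scene","top"):
    im,d=env.camera(n);cv2.imwrite(f"pics/{n}5.png",im[:,:,::-1])
t=cv2.imread("pics/top5.png");s=cv2.imread("pics/scene5.png")
o=np.hstack([cv2.resize(t[230:310,370:437],(402,480),interpolation=3),cv2.resize(s[190:270,200:266],(396,480),interpolation=3)]);cv2.imwrite("pics/g5.png",o)
E
```

```text
[-39.6   5.8 145.7 160.3  22.3 -77.9] []
clock 8.2 pos [ 0.4787 -0.3111  0.0502] q [-39.6   6.3 145.7 160.8  22.5 -78.5] F [1.1 4.4 6.6] op 0.409
rv [ 0.02 -0.2   0.08] shift cm [0.04 0.07 0.16] |rot| 0.2
```

View pics/g5.png

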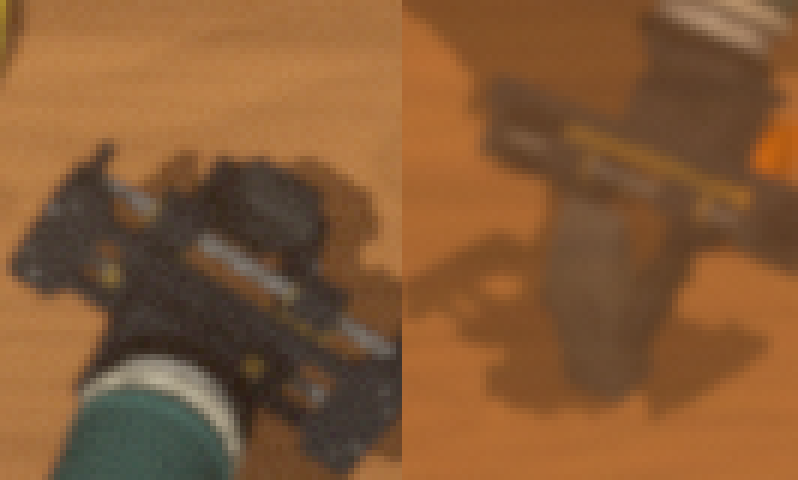

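apply_moves(
  series=[0, 0, 0, 0, 0, 1, -1, 0, 0, 0, 0, 0, 2.5, -1, 0, 0, 0, 0, 0, 4, -1, 0, 0, 0, 0, 0, 6, -1, 0, 0, 0, 0, 0, 8, -1],
)

```text
clock: 8.8
tool_pos: [0.4741, -0.3097, 0.1251]
orientation: [[0.566, -0.505, 0.652], [-0.329, -0.863, -0.383], [0.756, 0.002, -0.654]]
force: [0.6, 0.1, -7.9]
opening: 0.407
```

```bash
cat > t3.py <<'E'
from plan import *;from kin import ik;import sys
up=float(sys.argv[1]);gap=float(sys.argv[2]) if len(sys.argv)>2 else .012
first=np.array([.5355,.012,.039]);phi=95.
Rf=own_final(phi);x1=-Rf[:,0]
Rt=Rf@own_to_tool();t=tcp_for(Rf,first+x1*(.08+gap),[0,0,-.010],Rt);t[2]+=up
print(*ik(t,Rt));go(Rt,t)
E
python3 t3.py .15
python3 - <<'E'
# check path
from t3 import *
E
true; python3 - <<'E'
import sys;sys.argv=["x",".15"]
from t3 import *
from scipy.spatial.transform import Slerp
s=env.state();S=Slerp([0,1],Ro.from_matrix([s["orientation"],Rt]))
for w in np.linspace(0,1,9):
    p=s["tool_pos"]*(1-w)+t*w;p[2]+=.1*min(1,4*w)*min(1,(1-w)*4);print(round(w,2),*ik(p,S(w).as_matrix()),np.round(p,3))
E
```

```text
[-13.1   9.1 114.2  39.2  75.3 145.2] []
clock 8.8 pos [ 0.4741 -0.3097  0.1251] q [-39.7  -6.6 144.6 134.    9.7 -50.7] F [ 0.6  0.1 -7.9] op 0.407
rv [ 77.78  49.1  -42.99] shift cm [ 5.31 41.65  7.01] |rot| 101.5
[-13.1   9.1 114.2  39.2  75.3 145.2] []
clock 8.8 pos [ 0.4741 -0.3097  0.1251] q [-39.7  -6.6 144.6 134.    9.7 -50.7] F [ 0.6  0.1 -7.9] op 0.407
rv [ 77.78  49.1  -42.99] shift cm [ 5.31 41.65  7.01] |rot| 101.5
0.0 [-39.7  -6.7 144.6 133.4   9.6 -50.1] [] [ 0.474 -0.31   0.125]
0.12 [-31.  -15.4 138.1   1.3  18.4  95.7] [] [ 0.481 -0.258  0.184]
0.25 [-24.8 -17.5 129.3  -2.   39.4 111.2] [] [ 0.487 -0.206  0.243]
0.38 [-20.5 -14.2 123.5   1.1  51.4 120.5] [] [ 0.494 -0.153  0.251]
0.5 [-17.9 -10.3 118.3   6.5  61.4 127.6] [] [ 0.501 -0.101  0.26 ]
0.62 [-16.2  -6.4 114.1  13.1  69.5 134.1] [] [ 0.507 -0.049  0.269]
0.75 [-15.   -2.7 111.   20.6  76.  140.4] [] [0.514 0.003 0.278]
0.88 [-14.1   2.9 112.4  29.5  76.  143.7] [] [0.521 0.055 0.236]
1.0 [-13.1   9.1 114.2  39.2  75.3 145.2] [] [0.527 0.107 0.195]Traceback (most recent call last):
  File "<stdin>", line 2, in <module>
  File "t3.py", line 2, in <module>
    up=float(sys.argv[1]);gap=float(sys.argv[2]) if len(sys.argv)>2 else .012
             ~~~~~~~~^^^
IndexError: list index out of range
```

apply_moves(
  series=[0, 0, 0, 0, 0.5, 1.5, -1, 6.2, 3.9, -3.4, 0.5, 2, 4, -1, 12.4, 7.8, -6.8, 1, 4, 7, -1, 18.6, 11.8, -10.3, 1.2, 7, 10, -1, 24.8, 15.7, -13.7, 1.5, 10, 12, -1],
)

```text
clock: 9.3
tool_pos: [0.5024, -0.2653, 0.167]
orientation: [[0.563, -0.456, 0.689], [-0.374, -0.884, -0.279], [0.737, -0.1, -0.669]]
force: [0.5, 0.2, -6.9]
opening: 0.407
```

```bash
python3 t3.py .13
```

```text
[-13.1  10.5 115.   39.6  73.6 143.8] []
clock 9.3 pos [ 0.5024 -0.2653  0.167 ] q [-36.5 -11.7 142.1  77.1  10.9  11.1] F [ 0.5  0.2 -6.9] op 0.407
rv [ 72.3   54.19 -41.32] shift cm [ 2.48 37.22  0.81] |rot| 99.4
```

apply_moves(
  series=[6, 4.5, -3.4, 0, 1, 2, -1, 12, 9, -6.9, 0, 3, 4, -1, 18, 13.5, -10.3, 0, 6, 6, -1, 24, 18, -13.8, 0.5, 9, 8, -1, 30, 22.5, -17.2, 1, 12, 9, -1],
)

```text
clock: 9.8
tool_pos: [0.5193, -0.1928, 0.2152]
orientation: [[0.614, -0.477, 0.629], [-0.515, -0.846, -0.14], [0.599, -0.238, -0.765]]
force: [0.4, 1.4, -6.2]
opening: 0.407
```

```bash
python3 t3.py .13
```

```text
[-13.1  10.5 115.   39.6  73.6 143.8] []
clock 9.8 pos [ 0.5193 -0.1928  0.2152] q [-29.2 -16.8 136.   26.7  24.2  74.1] F [ 0.4  1.4 -6.2] op 0.407
rv [ 60.25  52.82 -37.11] shift cm [ 0.79 29.96 -4.  ] |rot| 88.3
```

apply_moves(
  series=[5.7, 5, -3.5, 0, 3, 1, -1, 11.4, 10, -7, 0, 6, 2, -1, 17.1, 15, -10.5, 0, 9, 3, -1, 22.8, 20, -14, 0, 12, 3, -1, 28.5, 25, -17.5, 0, 15, 3, -1],
)

```text
clock: 10.3
tool_pos: [0.5208, -0.0423, 0.2482]
orientation: [[0.555, -0.782, 0.283], [-0.829, -0.545, 0.122], [0.059, -0.302, -0.951]]
force: [0.7, -0.2, -6.7]
opening: 0.409
```

```bash
python3 t3.py .13
```

```text
[-13.1  10.5 115.   39.6  73.6 143.8] []
clock 10.3 pos [ 0.5208 -0.0423  0.2482] q [-14.1 -10.8 120.9  13.   56.1 125.6] F [ 0.7 -0.2 -6.7] op 0.409
rv [ 35.1   30.64 -21.54] shift cm [ 0.64 14.91 -7.31] |rot| 51.3
```

apply_moves(
  series=[5.5, 4.8, -3.4, 0, 2.5, 0, -1, 11, 9.6, -6.8, 0, 5, -1, -1, 16.5, 14.4, -10.2, 0, 7.5, -2, -1, 22, 19.2, -13.6, 0, 10, -3, -1, 27.5, 24, -17, 0, 12.5, -4.5, -1],
)

```text
clock: 10.8
tool_pos: [0.5221, 0.0812, 0.2029]
orientation: [[0.196, -0.981, -0.007], [-0.832, -0.17, 0.527], [-0.518, -0.098, -0.85]]
force: [-1.2, -0.3, -6.9]
opening: 0.404
```

```bash
python3 t3.py .10
```

```text
[-13.1  12.7 116.   40.2  71.1 141.6] []
clock 10.8 pos [0.5221 0.0812 0.2029] q [-12.5   4.5 115.2  32.8  71.5 142.3] F [-1.2 -0.3 -6.9] op 0.404
rv [ 7.82  6.68 -4.41] shift cm [ 0.51  2.56 -5.77] |rot| 11.2
```

apply_moves(
  series=[4, 3.4, -2.2, 0.3, 1.3, -1.5, -1, 7.8, 6.7, -4.4, 0.5, 2.6, -3, -1, 7.8, 6.7, -4.4, 0.5, 2.6, -4.5, -1, 7.8, 6.7, -4.4, 0.5, 2.6, -5.8, -1],
)

```text
clock: 11.2
tool_pos: [0.5261, 0.1061, 0.1435]
orientation: [[0.071, -0.996, -0.057], [-0.766, -0.091, 0.636], [-0.639, -0.001, -0.769]]
force: [-0.4, 0.1, -6.4]
opening: 0.409
```

```bash
python3 t3.py .0; python3 - <<'E'
from h import *
for n in("scene","top"):
    im,d=env.camera(n);cv2.imwrite(f"pics/{n}6.png",im[:,:,::-1])
t=cv2.imread("pics/top6.png");s=cv2.imread("pics/scene6.png")
o=np.hstack([cv2.resize(t[180:290,235:345],(400,400),interpolation=3),cv2.resize(s[180:290,295:405],(400,400),interpolation=3)]);cv2.imwrite("pics/g6.png",o)
E
```

```text
[-13.1  21.5 118.1  43.3  63.  133.7] []
clock 11.2 pos [0.5261 0.1061 0.1435] q [-13.1  12.8 116.1  40.   70.9 141.3] F [-0.4  0.1 -6.4] op 0.409
rv [ 0.28  0.11 -0.2 ] shift cm [ 0.11  0.08 -9.83] |rot| 0.4
```

View pics/g6.png

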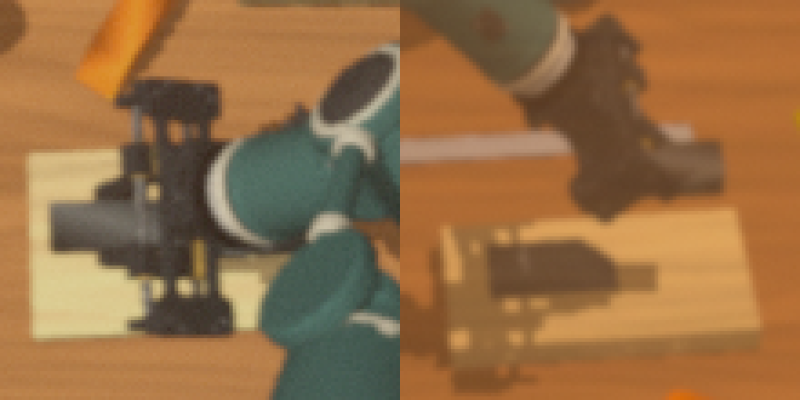

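apply_moves(
  series=[0.3, 0.1, -0.2, 0.1, 0.1, -2.5, -1, 0.3, 0.1, -0.2, 0.1, 0.1, -5, -1, 0.3, 0.1, -0.2, 0.1, 0.1, -7, -1, 0.3, 0.1, -0.2, 0.1, 0.1, -8.5, -1, 0.3, 0.1, -0.2, 0.1, 0.1, -8.8, -1],
)

```text
clock: 11.8
tool_pos: [0.5278, 0.1077, 0.0579]
orientation: [[0.068, -0.996, -0.054], [-0.762, -0.087, 0.642], [-0.644, -0.002, -0.765]]
force: [-0.1, 0.1, -6.2]
opening: 0.41
```

```bash
python3 t3.py .0; python3 - <<'E'
from h import *
for n in("scene","top"):
    im,d=env.camera(n);cv2.imwrite(f"pics/{n}7.png",im[:,:,::-1])
t=cv2.imread("pics/top7.png");s=cv2.imread("pics/scene7.png")
o=np.hstack([cv2.resize(t[180:290,235:345],(400,400),interpolation=3),cv2.resize(s[180:290,295:405],(400,400),interpolation=3)]);cv2.imwrite("pics/g7.png",o)
E
```

```text
[-13.1  21.5 118.1  43.3  63.  133.7] []
clock 11.8 pos [0.5278 0.1077 0.0579] q [-13.1  20.5 117.9  43.   63.9 134.5] F [-0.1  0.1 -6.2] op 0.41
rv [-0.12  0.1   0.02] shift cm [-0.06 -0.08 -1.27] |rot| 0.2
```

View pics/g7.png

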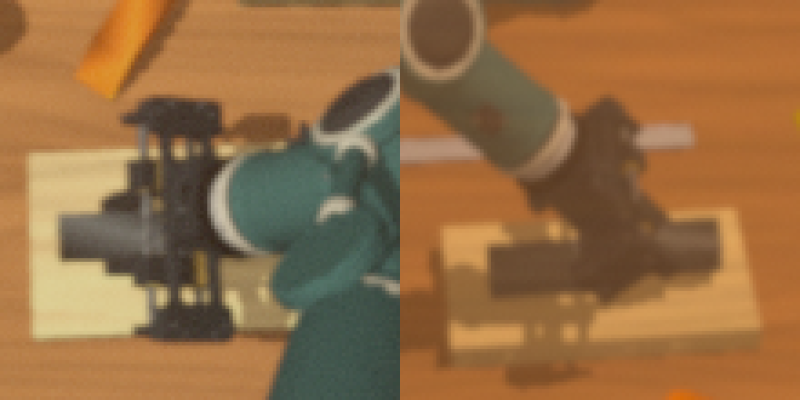

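apply_moves(
  series=[0, 0, 0, 0, 0.1, -0.4, -1, 0, 0, 0, 0, 0.1, -0.7, -1, 0, 0, 0, 0, 0.1, -0.9, -1, 0, 0, 0, 0, 0.1, -1, -1],
)

```text
clock: 12.3
tool_pos: [0.5285, 0.1087, 0.0488]
orientation: [[0.068, -0.996, -0.053], [-0.762, -0.087, 0.642], [-0.644, -0.003, -0.765]]
force: [-0.0, -0.3, -6.2]
opening: 0.407
```

apply_moves(
  series=[0, 0, 0, 0, 0, -0.1, -1, 0, 0, 0, 0, 0, -0.2, -1, 0, 0, 0, 0, 0, -0.3, -1],
)

```text
clock: 12.6
tool_pos: [0.5285, 0.1087, 0.0457]
orientation: [[0.068, -0.996, -0.053], [-0.761, -0.086, 0.642], [-0.645, -0.003, -0.765]]
force: [0.4, -0.1, -7.1]
opening: 0.407
```

apply_moves(
  series=[0, 0, 0, 0, 0, -0.1, -1, 0, 0, 0, 0, 0, -0.1, -1],
)

```text
clock: 12.8
tool_pos: [0.5283, 0.1087, 0.0446]
orientation: [[0.068, -0.996, -0.054], [-0.761, -0.086, 0.642], [-0.645, -0.003, -0.764]]
force: [-0.4, -0.1, -6.7]
opening: 0.409
```

apply_moves(
  series=[0, 0, 0, 0, 0, -0.1, -1, 0, 0, 0, 0, 0, -0.1, -1],
)

```text
clock: 13.0
tool_pos: [0.5285, 0.1087, 0.044]
orientation: [[0.068, -0.996, -0.054], [-0.761, -0.087, 0.643], [-0.645, -0.003, -0.764]]
force: [-0.3, -0.4, -4.4]
opening: 0.407
```

apply_moves(
  series=[0, 0, 0, 0, 0, -0.1, -1, 0, 0, 0, 0, 0, -0.1, -1],
)

```text
clock: 13.2
tool_pos: [0.5285, 0.1087, 0.0439]
orientation: [[0.068, -0.996, -0.054], [-0.761, -0.087, 0.643], [-0.646, -0.003, -0.764]]
force: [-3.0, -4.3, 3.9]
opening: 0.407
```

apply_moves(
  series=[0, 0, 0, 0, 0, 0, -0.1, 0, 0, 0, 0, 0, 0, 0.1, 0, 0, 0, 0, 0, 0, 0.4, 0, 0, 0, 0, 0, 0, 0.4, 0, 0, 0, 0, 0, 0.3, 0.5],
)

```text
clock: 13.7
tool_pos: [0.5281, 0.1089, 0.0455]
orientation: [[0.067, -0.996, -0.054], [-0.761, -0.086, 0.643], [-0.645, -0.002, -0.764]]
force: [-1.0, 0.5, -0.4]
opening: 0.75
```

apply_moves(
  series=[0, 0, 0, 0, 0, 1.5, 0.6, 0, 0, 0, 0, 0, 4, 0.6, 0, 0, 0, 0, 0, 8, 0.6, 0, 0, 0, 0, -4, 12, 0.6, 0, 0, 0, 0, -8, 15, 0.6],
)

```text
clock: 14.2
tool_pos: [0.5282, 0.034, 0.195]
orientation: [[0.071, -0.996, -0.054], [-0.762, -0.089, 0.642], [-0.644, -0.005, -0.765]]
force: [1.2, 0.4, 0.6]
opening: 0.798
```

```bash
cat > look.py <<'E'
from h import *;import sys
k=sys.argv[1];im={}
for n in("scene","top"):
    im[n],d=env.camera(n);cv2.imwrite(f"pics/{n}{k}.png",im[n][:,:,::-1])
t=cv2.imread(f"pics/top{k}.png");s=cv2.imread(f"pics/scene{k}.png")
o=np.hstack([cv2.resize(t[180:290,235:345],(400,400),interpolation=3),cv2.resize(s[180:290,295:405],(400,400),interpolation=3)]);cv2.imwrite(f"pics/g{k}.png",o)
E
python3 look.py 8; python3 t3.py 0
```

```text
[-13.1  21.5 118.1  43.3  63.  133.7] []
clock 14.3 pos [0.5323 0.0297 0.1978] q [-20.6  11.  111.5  36.4  79.1 140.2] F [-0.   0.  -0.1] op 0.799
rv [0.1  0.77 0.25] shift cm [ -0.51   7.71 -15.27] |rot| 0.8
```

View pics/g8.png

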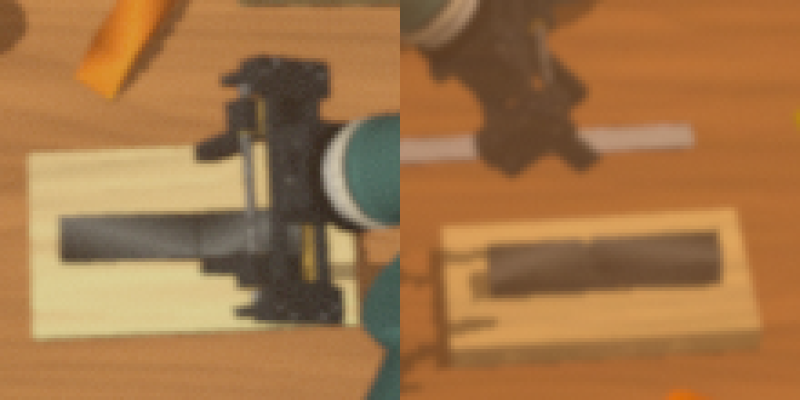

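apply_moves(
  series=[0.5, -5.4, 6.4, -1, -4, 1, 1, 0.9, -10.8, 12.9, -2, -8, 2, 1, 1.4, -16.2, 19.3, -3, -12, 3, 1, 1.8, -21.6, 25.7, -4, -16, 4, 1, 2.3, -27, 32.1, -5, -20, 5, 1],
)

```text
clock: 14.8
tool_pos: [0.4776, -0.1668, 0.2423]
orientation: [[0.721, -0.691, -0.054], [-0.504, -0.576, 0.643], [-0.475, -0.437, -0.764]]
force: [0.3, -0.4, 0.2]
opening: 1.0
```

```bash
cat > t4.py <<'E'
from plan import *;from kin import ik;import sys
a,x,y,z=map(float,sys.argv[1:5]);R=down(a);print(*ik(np.array([x,y,z]),R));go(R,[x,y,z])
E
python3 t4.py 5 .47 -.2 .25; python3 look.py 9
python3 - <<'E'
from h import *
im={n:cv2.imread(f"pics/{n}9.png")[:,:,::-1] for n in("scene","top")}
rb=lambda i:cv2.GaussianBlur(i[:,:,0].astype(float)-i[:,:,2],(0,0),.6)
U=np.diag([1,-1,-1.])
for s in("top","scene"):
    p,c=fit({s:im[s]},FW,U,.039,[.527,.105,275.],feat=rb,m=4);print(s,np.round(p*[1000,1000,1],1),c)
E
```

```text
[-25.8  -2.8 111.9   0.   70.9 -30.8] []
clock 14.8 pos [ 0.4776 -0.1668  0.2423] q [-39.6  13.3 103.7  27.5  93.2  87.1] F [ 0.3 -0.4  0.2] op 1.0
rv [-14.47 -49.2  130.62] shift cm [-0.76 -3.32  0.77] |rot| 140.3
top [528.5  95.8 271.6] 0.06378370549988598
scene [533.4  91.8 276.1] 0.19616616639681647
```

View pics/g9.png

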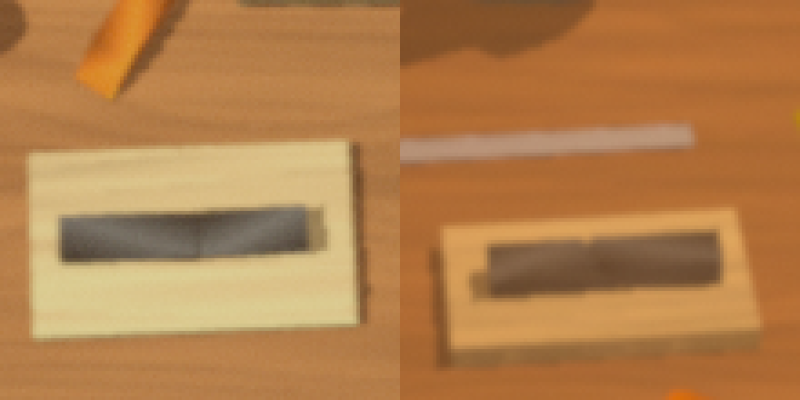

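```bash
python3 - <<'E'
from h import *
for n,r,c in(("top",slice(232,258,3),slice(246,328,3)),("scene",slice(240,266,3),slice(312,388,3))):
    i=cv2.imread(f"pics/{n}9.png").astype(int);rb=i[:,:,2]-i[:,:,0];print(n);print(rb[r,c])
t=cv2.imread("pics/top9.png");s=cv2.imread("pics/scene9.png")
o=np.vstack([cv2.resize(t[230:262,245:330],(800,300),interpolation=3),cv2.resize(s[238:270,310:395],(800,300),interpolation=3)]);cv2.imwrite("pics/z9.png",o)
E
```

```text
top
[[85 85 83 83 84 82 82 84 84 85 86 85 85 83 84 84 84 85 87 87 86 83 85 84
  84 85 86 87]
 [84 84 86 84 85 86 84 84 84 85 84 87 85 86 84 84 85 85 84 86 84 82 82 82
  82 83 85 85]
 [81 83 80 78 75 74 70 68 69 65 68 69 69 69 65 61 49 42 36 34 29 25 25 23
  32 69 81 85]
 [80 80 30 20 23 21 20 21 21 24 24 21 25 27 27 23 26 24 24 20 21 21 22 19
  29 70 78 79]
 [79 77 33 24 22 20 20 17 18 19 21 21 21 22 24 21 22 22 20 21 20 19 22 22
  26 66 74 82]
 [82 83 34 26 24 23 21 22 20 20 20 20 20 20 22 22 19 20 21 20 22 21 22 23
  32 68 75 83]
 [83 82 40 30 29 27 25 26 22 24 27 26 25 29 29 41 49 53 55 58 64 69 73 76
  75 80 81 80]
 [75 78 76 76 74 79 77 80 80 80 82 81 82 81 81 80 80 81 79 79 78 80 78 78
  78 79 79 80]
 [75 75 75 73 72 72 73 72 73 72 75 72 73 73 75 74 76 77 79 78 80 81 82 82
  82 83 83 86]]
scene
[[123 124 124 122 123 123 125 122 124 122 123 124 125 126 126 127 126 128
  128 127 128 129 128 127 129 125]
 [128 128 128 130 128 129 127 127 128 128 127 127 123 122 122 121 120 116
  111 106 103 101 100  96 127 126]
 [127 127 122 111 107 104 101  93  83  82  74  87  73  66  65  62  61  59
   59  60  59  59  58  64 126 129]
 [124 123 106  61  60  59  59  59  59  60  59  57  58  57  58  57  59  59
   59  57  57  58  56  59 116 128]
 [126 125 108  60  59  58  58  59  60  58  57  57  57  58  57  58  57  57
   57  56  57  56  57  56 111 122]
 [125 102  89  61  60  59  59  60  60  60  58  59  59  58  58  57  58  58
   58  58  57  57  55  58 114 126]
 [124  94  84  59  57  59  59  59  58  56  58  58  60  62  65  68  73  73
   74  77  78  82  84 100 118 124]
 [122 100  93  76  79  79  88  98 100 102 102 109 116 118 119 119 122 122
  122 120 122 120 120 121 119 119]
 [120 117 119 120 121 121 121 121 122 121 121 121 121 121 119 121 123 123
  121 122 121 123 121 122 122 122]]
```

View pics/z9.png

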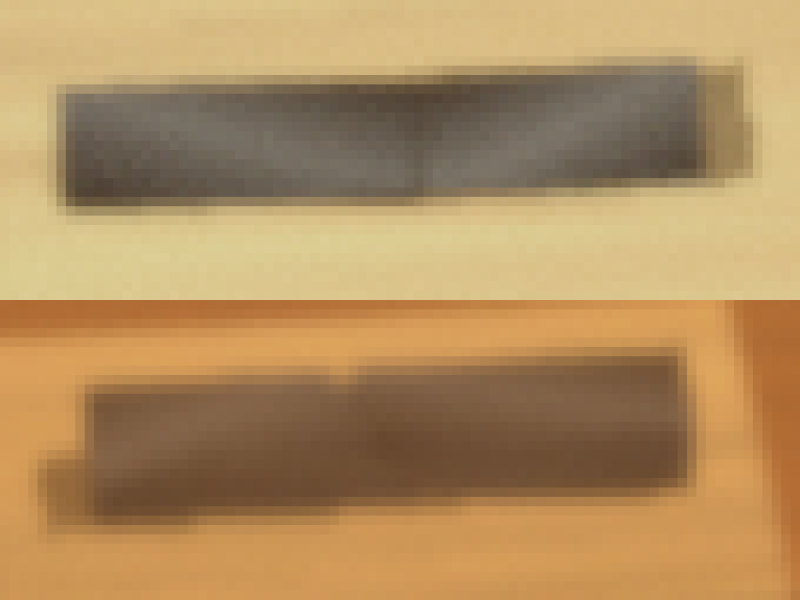

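```bash
cat > jf.py <<'E'
from h import *
U=np.diag([1,-1,-1.])
CL={"top":(21,64),"scene":(58,85)}
def feat(n,i):
    f=i[:,:,0].astype(float)-i[:,:,2];return (np.clip(cv2.GaussianBlur(f,(0,0),.6),*CL[n])-CL[n][0])/(CL[n][1]-CL[n][0])
def joint(ims,p0=(.5355,.012,95.,.528,.1,273.),n1=1):
    data=[]
    for n,i in ims.items():
        x0,y0,x1,y1=(240,225,335,265) if n=="top" else (305,232,396,276)
        data.append((n,(x0,y0,x1-x0,y1-y0),feat(n,i)[y0:y1,x0:x1]))
    def pose(p,R,yaw): return (Rz(np.radians(yaw))@R@FW.T).T+[p[0],p[1],.039]
    def cost(q):
        c=0
        for n,win,F in data:
            M=np.maximum(model(n,pose(q[:2]/100,np.eye(3),q[2]),win),model(n,pose(q[3:5]/100,U,q[5]),win))
            G=np.clip(1-M,0,1)
            # same clip shape: blurred model between obj and bg, bg beyond clip
            hi={"top":84,"scene":123}[n];lo=CL[n][0];G=np.clip((G*(hi-lo))/(CL[n][1]-lo),0,1)
            c+=((G-F)**2).mean()
        return c
    q0=np.array(p0)*[100,100,1,100,100,1];sim=[q0]
    for k in range(6):
        d=np.zeros(6);d[k]=[.6,.6,3][k%3];sim.append(q0+d)
    for _ in range(3):
        r=minimize(cost,sim[0],method="Nelder-Mead",options=dict(initial_simplex=sim,xatol=.003,fatol=1e-7,maxiter=1500));sim=[r.x]+[r.x+(s-q0)*.7 for s in sim[1:]]
    return r.x/[100,100,1,100,100,1],r.fun
def rel(p):
    a=np.radians(p[2]);x=np.array([np.cos(a),np.sin(a)]);y=np.array([-x[1],x[0]]);d=p[3:5]-p[:2]
    return "along %.1f mm (80) lateral %.1f mm dyaw %.1f"%(d@x*1000,d@y*1000,p[5]-p[2]-180)
if __name__=="__main__":
    import sys;k=sys.argv[1]
    ims={n:cv2.imread(f"pics/{n}{k}.png")[:,:,::-1] for n in("top","scene")}
    for s in(["top"],["scene"],["top","scene"]):
        p,c=joint({n:ims[n] for n in s});print(s,np.round(p*[1000,1000,1,1000,1000,1],1),round(c,4),rel(p))
E
python3 jf.py 9
```

```text
['top'] [534.6  12.9  94.8 528.4  98.4 271.5] 0.0059 along 85.7 mm (80) lateral -1.0 mm dyaw -3.2
['scene'] [537.   14.9  95.2 531.6 100.5 274.2] 0.0022 along 85.7 mm (80) lateral -2.4 mm dyaw -1.0
['top', 'scene'] [535.4  13.7  94.7 529.3  99.6 272.4] 0.0132 along 86.2 mm (80) lateral -0.9 mm dyaw -2.3
```

```bash
python3 t4.py 2.4 .529 .1056 .2
```

```text
[  8.7   2.7 111.9   0.   65.4   6.3] []
clock 14.9 pos [ 0.4785 -0.17    0.243 ] q [-39.8  13.4 103.5  27.5  93.1  87.3] F [0.  0.9 0.2] op 1.002
rv [-15.53 -48.18 128.66] shift cm [ 5.05 27.56 -4.3 ] |rot| 138.3
```

apply_moves(
  series=[-0.8, -3, 7.9, 0, 1, 0, 0.5, -1.7, -6, 15.8, 0, 2, 0, 0.5, -2.5, -9, 23.7, 0, 4, 0, 0.5, -3.4, -12, 31.6, 0, 6, 0, 0.5, -4.3, -15, 39.5, 0, 8, 0, 0.5],
)

```text
clock: 15.4
tool_pos: [0.4781, -0.0841, 0.2413]
orientation: [[0.97, -0.041, -0.238], [0.079, -0.877, 0.474], [-0.229, -0.479, -0.848]]
force: [-0.8, 1.1, 0.4]
opening: 0.75
```

apply_moves(
  series=[-0.8, -3, 7.9, 0, 2, 0, 0.5, -1.7, -6, 15.8, 0, 4, 0, 0.5, -2.5, -9, 23.7, 0, 6, 0, 0.5, -3.4, -12, 31.6, 0, 8, 0, 0.5, -4.3, -15, 39.5, 0, 10, 0, 0.5],
)

```text
clock: 15.9
tool_pos: [0.4777, 0.0161, 0.2414]
orientation: [[0.729, 0.639, -0.246], [0.684, -0.693, 0.229], [-0.024, -0.335, -0.942]]
force: [0.4, -0.0, -0.4]
opening: 0.748
```

```bash
python3 t4.py 2.4 .529 .1056 .2
```

```text
[  8.7   2.7 111.9   0.   65.4   6.3] []
clock 15.9 pos [0.4777 0.0161 0.2414] q [ -8.5   4.1 108.   11.   84.5  35.9] F [ 0.4 -0.  -0.4] op 0.748
rv [ -6.33 -19.24  48.98] shift cm [ 5.13  8.95 -4.14] |rot| 53.0
```

apply_moves(
  series=[-1, -3, 7.6, 1, 2, -1, 0.5, -2, -6, 15.2, 2, 4, -2, 0.5, -3, -9, 22.8, 3, 6, -3, 0.5, -4, -12, 30.5, 4, 8, -4, 0.5, -5, -15, 38.1, 5.1, 9, -4, 0.5],
)

```text
clock: 16.4
tool_pos: [0.5275, 0.1066, 0.1997]
orientation: [[0.147, 0.986, -0.073], [0.989, -0.145, 0.031], [0.02, -0.077, -0.997]]
force: [0.1, 0.1, -0.7]
opening: 0.748
```

```bash
python3 t4.py 2.4 .5292 .1056 .1
```

```text
[  8.7   8.9 116.8   0.   54.3   6.3] []
clock 16.4 pos [0.5275 0.1066 0.1997] q [  7.4   5.  109.5   2.5  69.4  14.9] F [ 0.1  0.1 -0.7] op 0.748
rv [-1.38 -4.37 10.83] shift cm [ 0.17 -0.1  -9.97] |rot| 11.8
```

apply_moves(
  series=[-0.7, -2.2, 5.4, 0.1, 0, -3, 0.5, -1.4, -4.4, 10.8, 0.2, -0.1, -6, 0.5, -1.4, -4.4, 10.8, 0.2, -0.1, -9, 0.5, -1.4, -4.4, 10.8, 0.2, -0.1, -12, 0.5, -1.4, -4.4, 10.8, 0.2, -0.1, -12, 0.5],
)

```text
clock: 16.9
tool_pos: [0.5261, 0.1034, 0.0771]
orientation: [[-0.035, 0.999, -0.008], [0.999, 0.035, -0.0], [0.0, -0.008, -1.0]]
force: [-0.9, -0.2, 0.5]
opening: 0.751
```

```bash
python3 t4.py 2.4 .5292 .1056 .041;python3 look.py 10
```

```text
[  8.7  13.6 118.7   0.   47.7   6.3] []
clock 16.9 pos [0.5261 0.1034 0.0771] q [8.400e+00 1.060e+01 1.176e+02 1.000e-01 5.220e+01 6.400e+00] F [-0.9 -0.2  0.5] op 0.751
rv [ 0.01 -0.43  0.4 ] shift cm [ 0.31  0.22 -3.61] |rot| 0.6
```

View pics/g10.png

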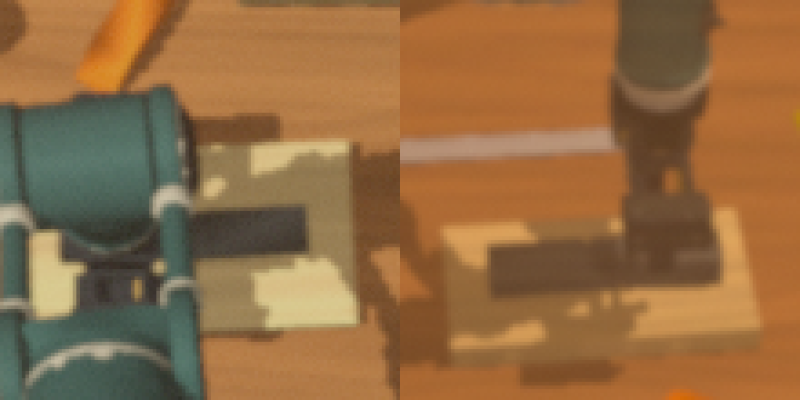

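apply_moves(
  series=[0, -0.4, 0.4, 0.3, 0.2, -1, 0.5, 0, -0.4, 0.4, 0.3, 0.2, -2, 0.5, 0, -0.4, 0.4, 0.3, 0.2, -3, 0.5, 0, -0.4, 0.4, 0.3, 0.2, -3.6, 0.5, 0, -0.4, 0.4, 0.3, 0.2, -3.6, 0.5],
)

```text
clock: 17.5
tool_pos: [0.5333, 0.1046, 0.0444]
orientation: [[-0.042, 0.999, 0.007], [0.999, 0.042, 0.0], [0.0, 0.007, -1.0]]
force: [-0.2, -0.1, -0.7]
opening: 0.751
```

```bash
python3 t4.py 2.4 .5292 .1056 .041
```

```text
[  8.7  13.6 118.7   0.   47.7   6.3] []
clock 17.5 pos [0.5333 0.1046 0.0444] q [ 8.500e+00  1.350e+01  1.183e+02 -1.000e-01  4.770e+01  6.100e+00] F [-0.2 -0.1 -0.7] op 0.751
rv [-0.02  0.4  -0.01] shift cm [-0.41  0.1  -0.34] |rot| 0.4
```

apply_moves(
  series=[0, 0.4, 0, -0.4, 0.1, -0.2, 0.5, 0, 0.4, 0, -0.4, 0.1, -0.3, 0.5, 0, 0.4, 0, -0.4, 0.1, -0.3, 0.5],
)

```text
clock: 17.8
tool_pos: [0.5304, 0.1059, 0.0428]
orientation: [[-0.042, 0.999, 0.003], [0.999, 0.042, 0.001], [0.001, 0.003, -1.0]]
force: [-0.4, 0.1, 0.7]
opening: 0.756
```

```bash
python3 t4.py 2.4 .5292 .1056 .041
```

```text
[  8.7  13.6 118.7   0.   47.7   6.3] []
clock 17.8 pos [0.5304 0.1059 0.0428] q [  8.6  13.6 118.5   0.   47.8   6.2] F [-0.4  0.1  0.7] op 0.756
rv [-0.04  0.15 -0.03] shift cm [-0.12 -0.03 -0.18] |rot| 0.2
```

apply_moves(
  series=[0, 0, 0, 0, 0, 0, 0.1, 0, 0, 0, 0, 0, 0, 0, 0, 0, 0, 0, 0, 0, -0.1, 0, 0, 0, 0, 0, 0, -0.3, 0, 0, 0, 0, 0, 0, -1],
)

```text
clock: 18.3
tool_pos: [0.5294, 0.1058, 0.0427]
orientation: [[-0.042, 0.999, 0.0], [0.999, 0.042, 0.0], [0.0, 0.0, -1.0]]
force: [-4.4, -0.7, 3.8]
opening: 0.407
```

apply_moves(
  series=[0, 0, 0, 0, 0, 0, -1, 0, 0, 0, 0, 0, 0, -1, 0, 0, 0, 0, 0, 0, -1],
)

```text
clock: 18.6
tool_pos: [0.5294, 0.1058, 0.0427]
orientation: [[-0.042, 0.999, 0.0], [0.999, 0.042, 0.0], [0.0, 0.0, -1.0]]
force: [-4.5, -1.3, 5.5]
opening: 0.404
```

apply_moves(
  series=[0, 0, 0.8, 0, -0.1, 0.1, -1, 0, 0, 1.6, 0, -0.2, 0.1, -1, 0, 0, 2.3, -0.1, -0.4, 0.1, -1, 0, 0, 2.3, -0.1, -0.4, 0.1, -1, 0, 0, 2.3, -0.1, -0.4, 0.1, -1],
)

```text
clock: 19.1
tool_pos: [0.5291, 0.1017, 0.0432]
orientation: [[-0.082, 0.997, 0.002], [0.997, 0.082, 0.001], [0.0, 0.002, -1.0]]
force: [-0.3, -0.0, -5.8]
opening: 0.409
```

```bash
python3 look.py 11; python3 t4.py 4.8 .5282 .0994 .0427;python3 - <<'E'
from h import *
t=cv2.imread("pics/top11.png");s=cv2.imread("pics/scene11.png")
o=np.vstack([cv2.resize(t[230:262,245:330],(800,300),interpolation=3),cv2.resize(s[238:270,310:395],(800,300),interpolation=3)]);cv2.imwrite("pics/z11.png",o)
E
```

```text
[  8.   13.2 118.9   0.   47.9   3.2] []
clock 19.2 pos [0.5293 0.1018 0.0435] q [  8.2  13.3 118.7   0.   47.8   3.5] F [ 0.4  0.8 -6.2] op 0.405
rv [-0.04  0.13  0.08] shift cm [-0.11 -0.24 -0.08] |rot| 0.2
```

View pics/z11.png

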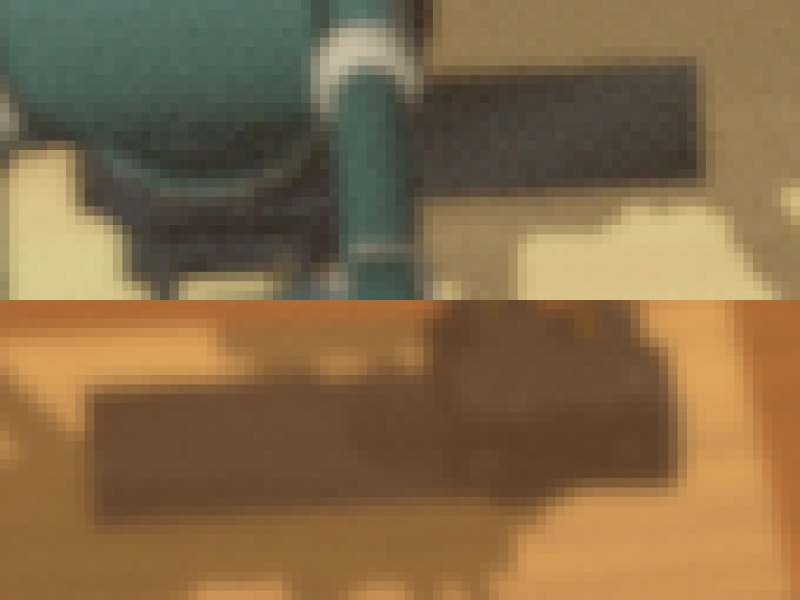

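apply_moves(
  series=[0, 0, 0, -0.1, -0.05, 0, -1, 0, 0, 0, -0.1, -0.1, 0, -1],
)

```text
clock: 19.4
tool_pos: [0.5282, 0.1008, 0.0437]
orientation: [[-0.083, 0.997, 0.002], [0.997, 0.083, 0.001], [0.001, 0.002, -1.0]]
force: [-0.4, 0.2, -6.5]
opening: 0.404
```

apply_moves(
  series=[0, 0, 0, 0, -0.05, 0, -1, 0, 0, 0, 0, -0.05, 0, -1],
)

```text
clock: 19.6
tool_pos: [0.5284, 0.1003, 0.0438]
orientation: [[-0.082, 0.997, 0.003], [0.997, 0.082, 0.001], [0.0, 0.003, -1.0]]
force: [0.4, 0.6, -7.5]
opening: 0.408
```

apply_moves(
  series=[0, 0, 0, 0, -0.04, 0, -1, 0, 0, 0, 0, -0.04, 0, -1],
)

```text
clock: 19.8
tool_pos: [0.5284, 0.1, 0.0438]
orientation: [[-0.082, 0.997, 0.003], [0.997, 0.082, 0.001], [0.001, 0.003, -1.0]]
force: [0.2, -0.2, -6.1]
opening: 0.407
```

apply_moves(
  series=[0, 0, 0, 0, -0.04, 0, -1, 0, 0, 0, 0, -0.04, 0, -1],
)

```text
clock: 20.0
tool_pos: [0.5285, 0.0998, 0.0439]
orientation: [[-0.082, 0.997, 0.003], [0.997, 0.082, 0.001], [0.001, 0.003, -1.0]]
force: [-0.5, 1.9, -5.9]
opening: 0.403
```

apply_moves(
  series=[0, 0, 0, 0, -0.04, 0, -1, 0, 0, 0, 0, -0.04, 0, -1],
)

```text
clock: 20.2
tool_pos: [0.5285, 0.0997, 0.0439]
orientation: [[-0.082, 0.997, 0.003], [0.997, 0.082, 0.002], [0.001, 0.003, -1.0]]
force: [1.1, 5.1, -5.9]
opening: 0.405
```

apply_moves(
  series=[0, 0, 0, 0, 0.15, 0, -1, 0, 0, 0, 0, 0.15, 0, -1, 0, 0, 0, 0, 0.15, -0.06, -1, 0, 0, 0, 0, 0.15, -0.12, -1, 0, 0, 0, 0, 0.15, -0.12, -1],
)

```text
clock: 20.7
tool_pos: [0.5286, 0.1007, 0.043]
orientation: [[-0.082, 0.997, 0.003], [0.997, 0.082, 0.001], [0.001, 0.003, -1.0]]
force: [-1.7, 0.5, -1.5]
opening: 0.406
```

apply_moves(
  series=[0, 0, 0, 0, -0.03, -0.02, -1, 0, 0, 0, 0, -0.03, -0.02, -1],
)

```text
clock: 20.9
tool_pos: [0.5286, 0.1006, 0.043]
orientation: [[-0.082, 0.997, 0.003], [0.997, 0.082, 0.001], [0.001, 0.003, -1.0]]
force: [-3.5, 0.6, 1.8]
opening: 0.406
```

apply_moves(
  series=[0, 0, 0, 0, -0.04, 0, -1, 0, 0, 0, 0, -0.04, 0, -1],
)

```text
clock: 21.1
tool_pos: [0.5286, 0.1006, 0.0429]
orientation: [[-0.082, 0.997, 0.003], [0.997, 0.082, 0.002], [0.002, 0.003, -1.0]]
force: [-2.7, 4.0, 4.0]
opening: 0.402
```

apply_moves(
  series=[0, 0, 0, 0, 0.02, 0, -0.15, 0, 0, 0, 0, 0.02, 0, 0.1, 0, 0, 0, 0, 0.02, 0, 0.5, 0, 0, 0, 0, 0.02, 0, 0.5, 0, 0, 0, 0, 0.02, 2, 0.5],
)

```text
clock: 21.6
tool_pos: [0.5261, 0.0996, 0.06]
orientation: [[-0.082, 0.997, -0.003], [0.997, 0.082, -0.0], [0.0, -0.003, -1.0]]
force: [-0.7, -0.2, -0.1]
opening: 0.745
```

apply_moves(
  series=[0, 0, 0, 0, 0, 4, 0.5, 0, 0, 0, 0, 2, 8, 0.5, 0, 0, 0, 0, 6, 12, 0.5, 0, 0, 0, 0, 11, 15, 0.5, 0, 0, 0, 0, 16, 17, 0.5],
)

```text
clock: 22.1
tool_pos: [0.5295, 0.2445, 0.2278]
orientation: [[-0.081, 0.997, 0.006], [0.997, 0.081, 0.002], [0.001, 0.006, -1.0]]
force: [0.8, -0.6, 0.6]
opening: 0.754
```

```bash
python3 look.py 12;python3 - <<'E'
from h import *
t=cv2.imread("pics/top12.png");s=cv2.imread("pics/scene12.png")
o=np.vstack([cv2.resize(t[230:262,245:330],(800,300),interpolation=3),cv2.resize(s[238:270,310:395],(800,300),interpolation=3)]);cv2.imwrite("pics/z12.png",o)
E
python3 jf.py 12
```

```text
['top'] [535.5  12.7  94.5 528.6  93.9 275.6] 0.0012 along 81.5 mm (80) lateral 0.5 mm dyaw 1.1
['scene'] [538.6  14.3  93.6 530.6  95.5 275. ] 0.0027 along 81.5 mm (80) lateral 2.9 mm dyaw 1.4
['top', 'scene'] [536.6  13.   94.4 529.1  94.6 275.6] 0.0071 along 82.0 mm (80) lateral 1.2 mm dyaw 1.2
```

View pics/z12.png

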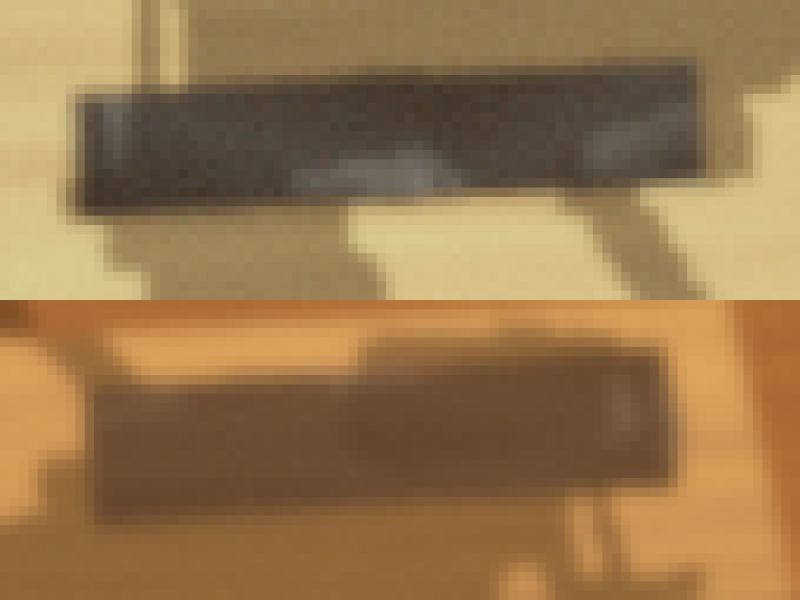

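View pics/top12.png

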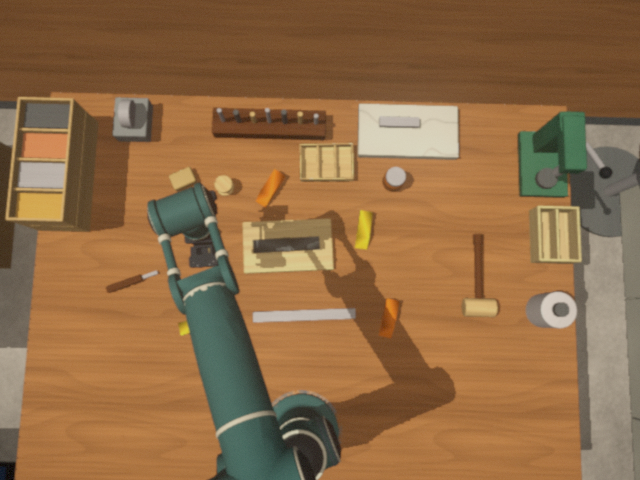

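```bash
python3 t4.py 68.5 .5273 .3007 .15
```

```text
[ 27.4  12.6 106.4   0.   61.  -41.1] []
clock 22.2 pos [0.5306 0.2488 0.2295] q [2.260e+01 6.000e+00 1.051e+02 1.000e-01 6.820e+01 1.760e+01] F [ 0.9  0.6 -0.2] op 0.75
rv [-0.64  0.34 63.53] shift cm [-0.33  5.19 -7.95] |rot| 63.5
```

apply_moves(
  series=[0, 0, 8.4, 0, 3, -0.5, 0.6, 0, 0, 16.8, 0, 6, -1, 0.6, 0, 0, 25.2, 0, 9, -1.5, 0.6, 0, 0, 33.6, 0, 12, -2, 0.6, 0, 0, 42, 0, 15, -2, 0.6],
)

```text
clock: 22.7
tool_pos: [0.5279, 0.3932, 0.2029]
orientation: [[-0.732, 0.681, -0.001], [0.681, 0.732, 0.0], [0.001, -0.0, -1.0]]
force: [-0.2, 0.3, -0.1]
opening: 0.802
```

```bash
python3 look.py 13;python3 - <<'E'
from h import *
t=cv2.imread("pics/top13.png");s=cv2.imread("pics/scene13.png")
o=np.vstack([cv2.resize(t[230:262,245:330],(800,300),interpolation=3),cv2.resize(s[238:270,310:395],(800,300),interpolation=3)]);cv2.imwrite("pics/z13.png",o)
im={n:cv2.imread(f"pics/{n}13.png")[:,:,::-1] for n in("scene","top")}
for s_ in("scene","top"): 
    p,f=fit({s_:im[s_]},LW,np.eye(3),.015,[.527,.301,-21.]);print(s_,np.round(p*[1000,1000,1],1),f)
E
python3 jf.py 13; python3 t4.py 68.5 .5273 .3007 .15
```

```text
scene [528.  301.  -21.4] 0.03215016698739848
top [527.4 300.8 -20.9] 0.03427761705667762
['top'] [534.7  12.7  93.9 528.9  95.5 274.1] 0.0031 along 83.0 mm (80) lateral 0.2 mm dyaw 0.2
['scene'] [537.2  13.2  92.6 531.8  96.4 274.5] 0.0022 along 83.3 mm (80) lateral 1.7 mm dyaw 1.9
['top', 'scene'] [535.4  13.1  93.8 529.7  96.1 274.5] 0.0082 along 83.2 mm (80) lateral 0.1 mm dyaw 0.6
[ 27.4  12.6 106.4   0.   61.  -41.1] []
clock 22.8 pos [0.528  0.3955 0.2035] q [ 34.6  15.3  97.    0.1  67.6 -12.4] F [ 0.1 -0.1 -0.7] op 0.802
rv [-0.14  0.   21.51] shift cm [-0.07 -9.48 -5.35] |rot| 21.5
```

View pics/z13.png

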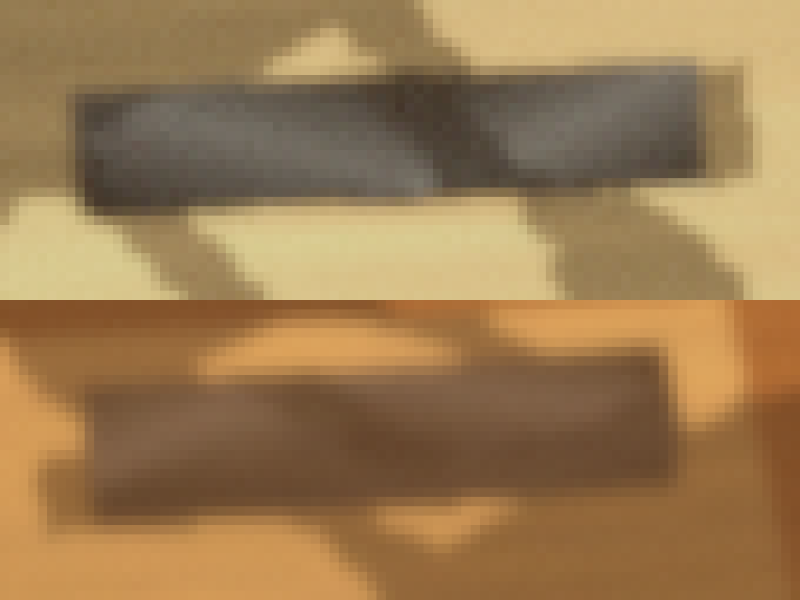

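apply_moves(
  series=[0, 0, 7.2, 0, -3.2, -1.8, 0.6, 0, 0, 14.4, 0, -6.4, -3.6, 0.6, 0, 0, 21.7, 0, -9.5, -5.4, 0.6, 0, 0, 21.7, 0, -9.5, -8.4, 0.6, 0, 0, 21.7, 0, -9.5, -11.4, 0.6],
)

```text
clock: 23.3
tool_pos: [0.5288, 0.2958, 0.0903]
orientation: [[-0.928, 0.372, 0.001], [0.372, 0.928, 0.002], [-0.001, 0.003, -1.0]]
force: [0.6, 0.6, 0.1]
opening: 0.8
```

apply_moves(
  series=[0, 0, 0, 0, 0, -2, 0.6, 0, 0, 0, 0, 0, -4, 0.6, 0, 0, 0, 0, 0, -5.5, 0.6, 0, 0, 0, 0, 0, -5.5, 0.6, 0, 0, 0, 0, 0, -5.5, 0.6],
)

```text
clock: 23.8
tool_pos: [0.5285, 0.2978, 0.0359]
orientation: [[-0.93, 0.369, 0.0], [0.369, 0.93, 0.002], [0.001, 0.002, -1.0]]
force: [0.8, 0.1, 0.5]
opening: 0.799
```

```bash
python3 t4.py 68.8 .5277 .3009 .017;python3 look.py 14;python3 - <<'E'
from h import *
t=cv2.imread("pics/top14.png");s=cv2.imread("pics/scene14.png")
o=np.hstack([cv2.resize(t[200:300,155:255],(400,400),interpolation=3),cv2.resize(s[190:290,380:480],(400,400),interpolation=3)]);cv2.imwrite("pics/z14.png",o)
E
```

```text
[ 27.4  21.8 110.7   0.   47.5 -41.4] []
clock 23.8 pos [0.5285 0.2978 0.0359] q [ 2.700e+01  2.020e+01  1.104e+02  1.000e-01  4.930e+01 -4.150e+01] F [0.8 0.1 0.5] op 0.799
rv [-0.13  0.01  0.43] shift cm [-0.08  0.31 -1.89] |rot| 0.4
```

View pics/z14.png

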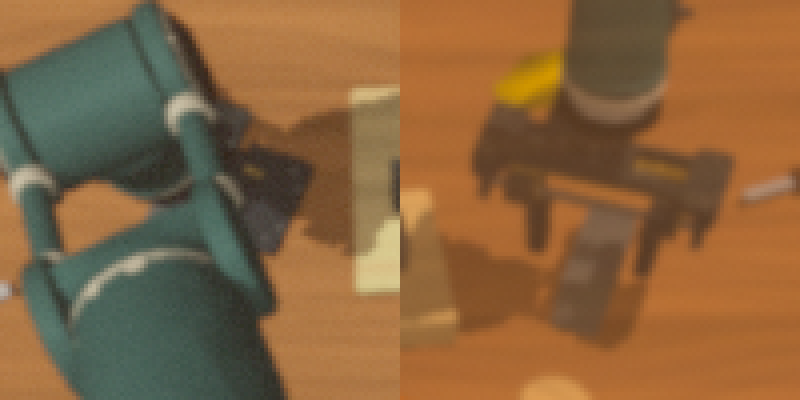

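apply_moves(
  series=[0, 0, 0.4, -0.1, 0.3, -1, 0.6, 0, 0, 0.4, -0.1, 0.3, -1.9, 0.6, 0, 0, 0.4, -0.1, 0.3, -1.9, 0.6, 0, 0, 0.4, -0.1, 0.3, -1.9, 0.2, 0, 0, 0.4, -0.1, 0.3, -1.9, 0],
)

```text
clock: 24.4
tool_pos: [0.5274, 0.3015, 0.0168]
orientation: [[-0.933, 0.361, 0.0], [0.361, 0.933, 0.003], [0.001, 0.003, -1.0]]
force: [-1.5, -0.2, -0.2]
opening: 0.643
```

apply_moves(
  series=[0, 0, 0, 0, 0, 0, -0.1, 0, 0, 0, 0, 0, 0, -0.5, 0, 0, 0, 0, 0, 0, -1, 0, 0, 0, 0, 0, 0, -1, 0, 0, 0, 0, 0, 0, -1],
)

```text
clock: 24.9
tool_pos: [0.5278, 0.3019, 0.0172]
orientation: [[-0.932, 0.361, 0.001], [0.361, 0.932, 0.003], [-0.0, 0.004, -1.0]]
force: [0.2, 2.3, 0.2]
opening: 0.408
```

apply_moves(
  series=[0, 0, 0, 0, 0, 1, -1, 0, 0, 0, 0, 0, 4, -1, 0, 0, 0, 0, 0, 8, -1, 0, 0, 0, 0, 0, 12, -1, 0, 0, 0, 0, 0, 15, -1],
)

```text
clock: 25.4
tool_pos: [0.5263, 0.3005, 0.1677]
orientation: [[-0.933, 0.361, -0.001], [0.361, 0.933, 0.001], [0.002, 0.0, -1.0]]
force: [1.4, 0.3, -8.8]
opening: 0.408
```

```bash
python3 t4.py 94.9 .533 .27 .20
```

```text
[ 24.5   9.  105.    0.   66.  -70.4] []
clock 25.4 pos [0.5263 0.3005 0.1677] q [ 2.730e+01  1.160e+01  1.056e+02  1.000e-01  6.290e+01 -4.160e+01] F [ 1.4  0.3 -8.8] op 0.408
rv [-0.04 -0.1  26.07] shift cm [ 0.67 -3.05  3.23] |rot| 26.1
```

apply_moves(
  series=[0, 0, 5, 0, -3, 3, -1, 0, 0, 10, -1, -7.5, 6, -1, 0, 0, 15, -2, -12, 8, -1, 0, 0, 20, -3, -17, 8, -1, 0, 0, 26, -4, -22, 8, -1],
)

```text
clock: 25.9
tool_pos: [0.4867, 0.0861, 0.2465]
orientation: [[-0.996, -0.089, -0.003], [-0.089, 0.996, 0.001], [0.002, 0.002, -1.0]]
force: [0.6, -1.0, -9.2]
opening: 0.409
```

apply_moves(
  series=[0, 0, 0, -1, -5, 0, -1, 0, 0, 0, -1, -10, 0, -1, 0, 0, 0, -1, -15, 0, -1, 0, 0, 0, -1, -20, 0, -1, 0, 0, 0, -1, -25, 0, -1],
)

```text
clock: 26.4
tool_pos: [0.476, -0.1624, 0.2451]
orientation: [[-0.996, -0.084, -0.005], [-0.084, 0.996, 0.004], [0.005, 0.004, -1.0]]
force: [1.8, -0.1, -7.6]
opening: 0.404
```

```bash
python3 look.py 15;python3 - <<'E'
from h import *
t=cv2.imread("pics/top15.png");s=cv2.imread("pics/scene15.png")
o=np.vstack([cv2.resize(t[230:262,245:330],(800,300),interpolation=3),cv2.resize(s[238:270,310:395],(800,300),interpolation=3)]);cv2.imwrite("pics/z15.png",o)
E
python3 jf.py 15; python3 t4.py 94.9 .533 .04 .20
```

```text
['top'] [534.8  12.2  94.5 528.5  93.3 274.1] 0.0046 along 81.3 mm (80) lateral -0.1 mm dyaw -0.4
['scene'] [536.9  14.6  95.6 531.4  95.3 276. ] 0.0021 along 80.8 mm (80) lateral -2.3 mm dyaw 0.5
['top', 'scene'] [535.4  13.4  94.6 529.3  94.1 274.7] 0.0106 along 80.9 mm (80) lateral -0.5 mm dyaw 0.1
[  1.6   2.2 112.5   0.   65.3 -93.3] []
clock 26.5 pos [ 0.4763 -0.1669  0.2454] q [-2.200e+01 -3.100e+00  1.127e+02 -1.000e-01  7.060e+01 -1.165e+02] F [ 0.7  0.4 -8.6] op 0.409
rv [ 0.04 -0.27  0.43] shift cm [ 5.67 20.69 -4.54] |rot| 0.5
```

View pics/z15.png

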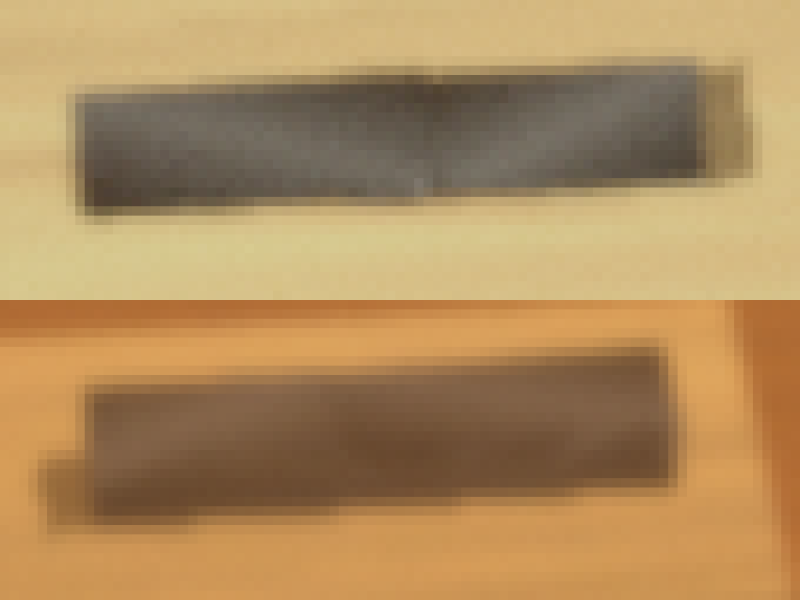

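apply_moves(
  series=[0, 0, 0.4, 1, 4, 0, -1, 0, -0.3, 0.4, 2.5, 8.5, 0, -1, 0, -0.3, 0.4, 4, 13, -1, -1, 0, -0.3, 0.4, 5, 17, -3, -1, 0, -0.3, 0.4, 5.7, 20.7, -5, -1],
)

```text
clock: 27.0
tool_pos: [0.5344, 0.048, 0.1953]
orientation: [[-0.996, -0.092, 0.002], [-0.092, 0.996, 0.002], [-0.002, 0.002, -1.0]]
force: [-0.2, 0.2, -9.6]
opening: 0.401
```

apply_moves(
  series=[0, 0, 0, 0, 0, -2.5, -1, 0, 0, 0, 0, 0, -5, -1, 0, 0, 0, 0, 0, -8, -1, 0, 0, 0, 0, 0, -9.5, -1, 0, 0, 0, 0, 0, -9.5, -1],
)

```text
clock: 27.5
tool_pos: [0.5315, 0.046, 0.0979]
orientation: [[-0.996, -0.091, -0.005], [-0.091, 0.996, 0.002], [0.005, 0.002, -1.0]]
force: [-1.6, 0.3, -10.1]
opening: 0.406
```

```bash
python3 look.py 16; python3 t4.py 94.8 .5332 .0408 .0712
```

```text
[  1.7  10.6 118.4   0.   51.  -93.1] []
clock 27.6 pos [0.5353 0.046  0.1018] q [  2.2   8.5 117.    0.2  54.3 -93.1] F [ 0.2 -0.2 -8.2] op 0.405
rv [-0.14  0.19 -0.43] shift cm [-0.21 -0.52 -3.06] |rot| 0.5
```

View pics/g16.png

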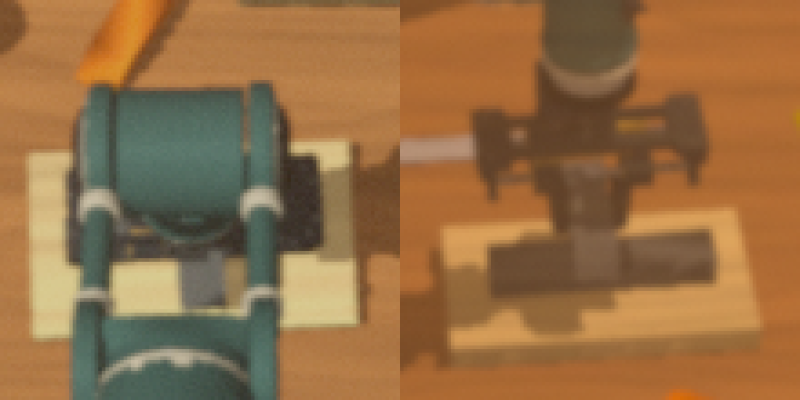

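apply_moves(
  series=[0, 0.2, -0.4, -0.2, -0.5, -1, -1, 0, 0.2, -0.4, -0.2, -0.5, -2, -1, 0, 0.2, -0.4, -0.2, -0.5, -2.4, -1, 0, 0.2, -0.4, -0.2, -0.5, -2.4, -1],
)

```text
clock: 28.0
tool_pos: [0.5329, 0.0408, 0.0769]
orientation: [[-0.996, -0.084, -0.001], [-0.084, 0.996, 0.003], [0.001, 0.003, -1.0]]
force: [-0.8, -1.3, -8.3]
opening: 0.406
```

```bash
python3 look.py 17; python3 t4.py 94.8 .5332 .0408 .0712; cat > ov.py <<'E'
from h import *;import sys
k,x,y,yaw,z=sys.argv[1],*map(float,sys.argv[2:6])
P=(Rz(np.radians(yaw))@LW.T).T+[x,y,z];o=[]
for n,(x0,y0) in(("top",(265,215)),("scene",(325,215))):
    i=cv2.imread(f"pics/{n}{k}.png");c=cv2.resize(i[y0:y0+50,x0:x0+50],(400,400),interpolation=3)
    uv=(proj(n,P)+.5-[x0,y0])*8
    for a,b in((0,1),(2,3),(4,5),(6,7),(0,2),(1,3),(4,6),(5,7),(2,4),(3,5),(0,6),(1,7)): cv2.line(c,tuple(uv[a].astype(int)),tuple(uv[b].astype(int)),(0,255,0),1)
    o.append(c)
cv2.imwrite(f"pics/ov{k}.png",np.hstack(o))
E
python3 - <<'E'
import subprocess;from station import env
p=env.state()["tool_pos"];subprocess.run(["python3","ov.py","17",str(p[0]),str(p[1]),"4.8",str(p[2]-.0022)])
E
```

```text
[  1.7  10.6 118.4   0.   51.  -93.1] []
clock 28.1 pos [0.5337 0.0409 0.0778] q [  1.6  10.2 118.1   0.2  51.7 -93.3] F [-0.2 -0.2 -8.5] op 0.407
rv [-0.14  0.05 -0.02] shift cm [-0.05 -0.01 -0.66] |rot| 0.2
```

View pics/ov17.png

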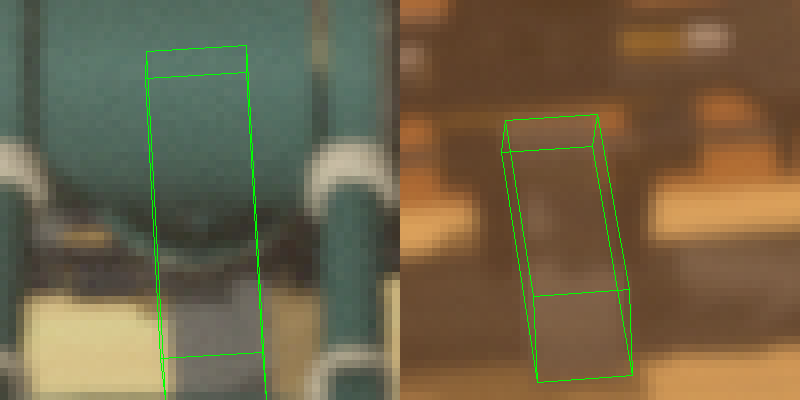

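apply_moves(
  series=[0, 0, 0, -0.05, 0, -0.2, -1, 0, 0, 0, -0.05, 0, -0.4, -1, 0, 0, 0, -0.05, 0, -0.5, -1, 0, 0, 0, -0.05, 0, -0.5, -1],
)

```text
clock: 28.5
tool_pos: [0.5331, 0.041, 0.0727]
orientation: [[-0.996, -0.084, 0.001], [-0.084, 0.996, 0.002], [-0.001, 0.002, -1.0]]
force: [0.2, 0.3, -9.3]
opening: 0.41
```

apply_moves(
  series=[0, 0, 0, 0, 0, -0.1, -1, 0, 0, 0, 0, 0, -0.1, -1],
)

```text
clock: 28.7
tool_pos: [0.5332, 0.041, 0.0718]
orientation: [[-0.996, -0.084, 0.001], [-0.084, 0.996, 0.002], [-0.001, 0.002, -1.0]]
force: [-0.1, 0.5, -8.7]
opening: 0.405
```

apply_moves(
  series=[0, 0, 0, 0, 0, -0.08, -1, 0, 0, 0, 0, 0, -0.08, -1],
)

```text
clock: 28.9
tool_pos: [0.5334, 0.041, 0.0714]
orientation: [[-0.996, -0.084, 0.001], [-0.084, 0.996, 0.003], [-0.001, 0.002, -1.0]]
force: [-1.4, -0.1, -5.4]
opening: 0.406
```

Touching; a little lower, then open gently.

apply_moves(
  series=[0, 0, 0, 0, 0, -0.05, -1, 0, 0, 0, 0, 0, -0.05, -1],
)

```text
clock: 29.1
tool_pos: [0.5334, 0.041, 0.0713]
orientation: [[-0.996, -0.084, 0.001], [-0.084, 0.996, 0.003], [-0.001, 0.002, -1.0]]
force: [-3.2, 0.1, 0.3]
opening: 0.404
```

apply_moves(
  series=[0, 0, 0, 0, 0, 0, -0.15, 0, 0, 0, 0, 0, 0, 0, 0, 0, 0, 0, 0, 0, 0.2, 0, 0, 0, 0, 0, 0, 0.4, 0, 0, 0, 0, 0, 1, 0.4],
)

```text
clock: 29.6
tool_pos: [0.5322, 0.0409, 0.0797]
orientation: [[-0.996, -0.084, -0.002], [-0.084, 0.996, 0.002], [0.001, 0.002, -1.0]]
force: [0.5, 0.4, -0.2]
opening: 0.696
```

apply_moves(
  series=[0, 0, 0, 0, 0, 3, 0.4, 0, 0, 0, 0, 0, 7, 0.4, 0, 0, 0, -1, -4, 11, 0.4, 0, 0, 0, -2, -9, 14, 0.4, 0, 0, 0, -3, -14, 15, 0.4],
)

```text
clock: 30.1
tool_pos: [0.508, -0.0833, 0.2301]
orientation: [[-0.996, -0.087, 0.007], [-0.087, 0.996, 0.001], [-0.007, 0.001, -1.0]]
force: [-0.2, -1.0, 0.2]
opening: 0.701
```

apply_moves(
  series=[0, 0, 0, 0, -4, 0, 0.4, 0, 0, 0, 0, -8, 0, 0.4, 0, 0, 0, 0, -12, 0, 0.4],
)

```text
clock: 30.4
tool_pos: [0.5065, -0.2043, 0.2272]
orientation: [[-0.996, -0.084, 0.003], [-0.084, 0.996, 0.002], [-0.003, 0.001, -1.0]]
force: [0.6, 0.7, -0.5]
opening: 0.701
```

```bash
python3 look.py 18; python3 - <<'E'
from h import *
im={n:cv2.imread(f"pics/{n}18.png")[:,:,::-1] for n in("scene","top")}
from jf import feat
for n in im:
    # long fit: use value/brightness? RB feature over board+weights weak; report both feats
    rb=lambda i:cv2.GaussianBlur(i[:,:,1].astype(float),(0,0),.6)
    for f in(rb,sat):
        p,c=fit({n:im[n]},LW,np.eye(3),.069,[.533,.041,5.],feat=f,m=3);print(n,np.round(p*[1000,1000,1],1),round(c,3))
E
python3 ov.py 18 .5334 .041 4.8 .069; python3 t4.py 95 .5 -.2 .25
```

```text
scene [573.6 -30.2  94. ] 0.774
scene [537.   40.8   6. ] 0.363
top [534.   32.7   3.5] 0.569
top [530.3  38.2   3.8] 0.367
[ -24.4    0.4  108.8    0.    70.8 -119.4] []
clock 30.5 pos [ 0.5066 -0.2068  0.2269] q [-2.480e+01  2.300e+00  1.094e+02  1.000e-01  6.820e+01 -1.195e+02] F [0.5 0.6 0.6] op 0.695
rv [0.   0.15 0.42] shift cm [-0.66  0.68  2.31] |rot| 0.4
```

View pics/ov18.png

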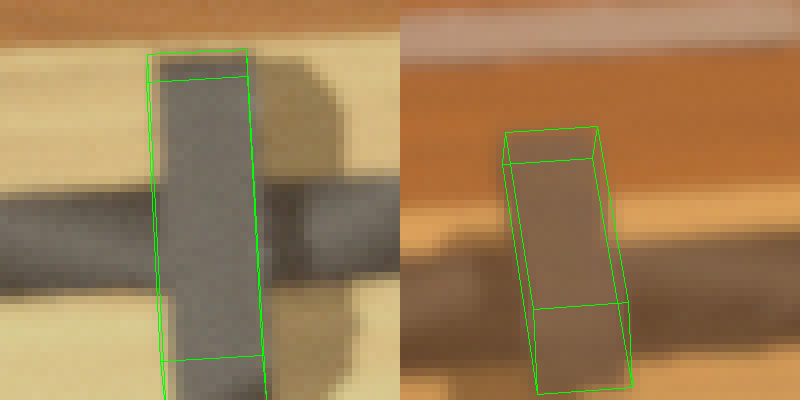

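View pics/g18.png

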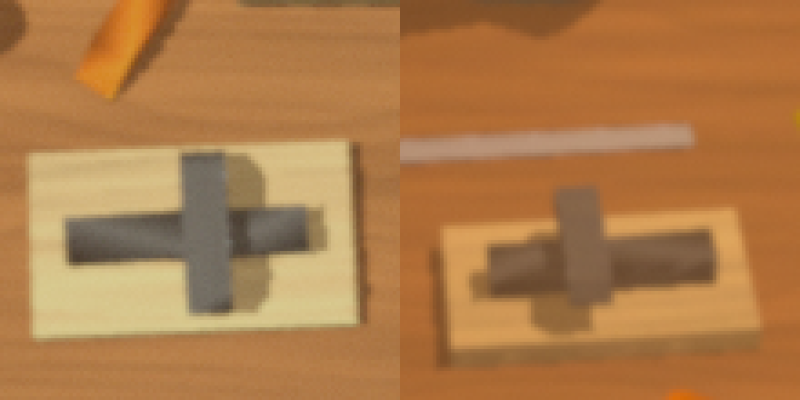

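```bash
python3 - <<'E'
from station import env
print(env.job_done(), env.state()["clock"])
E
```

```text
the job is handed in; nothing more can be done
the job is handed in; nothing more can be done
```

The pile is built and I handed the job in at about 30.5 s, with the gripper well clear and touching nothing.

**How it was done**
- **Standing weight:** I gripped it on its parallel sides with a tilted tool and laid it upside down on the boards, about 6 mm short of the first weight. I then gripped it again from above, straightened it and slid it in until the force reading showed the sloping ends touching. That touch peaked at about 5 N.
- **Long weight:** I picked it up from above, turned it crosswise and set it down over the seam, opening the jaws only once the force showed it resting.

**Last checks**
- **Layer:** The fit gave an origin distance of 80.8 to 81.3 mm against the 80 mm ideal, so any gap is about 1 mm. The angle between the two weights was within about 0.5°. The top camera saw almost no sideways offset, but the scene camera saw about 2 mm.
- **First weight:** It measured within about 1 mm of where it was earlier.
- **Long weight:** It lies crosswise on both weights. The two cameras disagree by 2 to 3 mm on absolute position. Relative to the seam, the fits and exposed lengths put it about 1 to 2.5 mm off centre, towards the first weight. I left it there.
- **Fit quality:** The last fits on the long weight were poor. The brightness fit failed in the scene camera and was several mm off in the top one. I relied on the saturation fit, a wireframe overlay and the exposed lengths instead.
- **Not measured:** I did not measure the levelness of the finished top or the positions of the other things on the bench. I steered clear of them throughout.

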